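# Reload and pump down the filament dry case

## Robot

A 6-joint arm with a two-finger parallel gripper is mounted at the origin on the work surface. World frame = base frame: x ahead of the robot, y to its left, z up, the work surface at z = 0. Lengths are in mm, angles in rad, forces in N, time in s.
With the tool pointing down it reaches from about 300 to 775 mm from the base axis. Payload 14.6 kg.
Tool frame: the origin (TCP) lies at the very end of the fingers, on their centre line; the grasp point (between the pads) lies 19 mm behind it; z points along the fingers, y is the line along which they close (so a half turn about z gives the same grasp; the last joint's range is limited). The gripper opens to 94 mm and grips with 3 to 60 N. Pads are 16 mm wide; open, the fingers measure 119 mm over their backs; the gripper's body (75 mm by 177 mm) begins 78 mm behind the grasp point.
Start: joints at [1.043, 0.3, 1.521, -0, 1.321, -0.067], TCP at [244.562, 492.624, 205.446] pointing down, gripper open.
Joint ranges: [-3.03, 3.03], [-0.79, 2.21], [0.23, 2.52], [-1.04, 4.18], [0, 3.07], [-2.55, 2.55]. Speed limits (rad/s): [2.22, 2.22, 2.57, 3.14, 3.14, 3.14].

## Interface

Orientations are given as [roll, pitch, yaw] about the fixed x, y, z axes, in that order (R = Rz(yaw) Ry(pitch) Rx(roll)).
In Python, from cell import manip gives the robot as it stands. The module is installed in compiled form; this text tells all that it offers.
- The arm moves only by the shell command python3 -m inch 'ROWS' [FORCE]. ROWS is JSON, a list of rows, each an object of numbers: "gripper": the opening, from 0 (shut) to 1 (fully open); "dx", "dy", "dz": the shift along the world's x, y, z in m; "wx", "wy", "wz": the turn, a rotation vector about the world's x, y, z in degrees. A call has exactly 5 rows; each row is the pose to reach, as a shift and turn from the pose commanded when the call began; what a row does not reach only later rows make up. A row lasts 1/12 s, in which the tool goes at most 41.7 mm and 7.16 degrees, less where a joint would pass 70% of its speed; a pose out of reach is approached as far as the arm can. A call with a gripper value outside its range is refused whole. The fingers move at their own pace and stop on an object; FORCE is the grip in N (left out, the last holds). Time passes only in rows, so rows that repeat a pose let the fingers close, or fill a call up. It gives the time, the measured TCP pose, the force, the opening and the grip force at its end, in the units of the state.
- manip.read_state(): the state, without advancing time (a new reading comes with each control period).
- manip.camera(name): name is "scene" or "top" or "wrist"; returns the picture (400x640x3 uint8, blue, green, red); there is no depth.
- manip.camera_info(name): a dict with "camera_matrix" (3x3 intrinsics, pixels), "R" (3x3) and "t" (3): a world point X has camera coordinates R X + t; the wrist camera has in their place "tool_from_camera" (4x4, takes a point from camera to tool coordinates, whose origin is the TCP and whose axes are the flange's). Camera axes: x right, y down, z forward; pixel columns grow to the right and rows downward; lengths in mm; the calibration is good to about 2 mm. A picture is of the moment at which its call begins: read the wrist's pose just before it. camera_info takes no time and is no camera call.
- manip.sign_off(): hands the job in; it is judged then, once.
The state is a dict: "clock": time; "joints": joint angles; "qd": joint speeds; "effort": joint torques, N m; "eef_pos": TCP position; "eef_rot": TCP orientation; "wrist_force": force on the tool from outside, world axes, zero at the start; "moment": the same for the moment, N m; "finger_gap": finger opening in mm; "finger_force": force on a finger pad.
Only numpy, scipy, OpenCV 4.12 (cv2) and the standard library are available. Lean on these libraries where they do the work, as an engineer would, in place of code of your own. Each camera call takes 0.05 s, during which the arm holds its last target. There are 200 camera calls.

## Task

Move the spent orange desiccant canister from the dry case to the yellow bin and put every blue canister from the table into the case, then shut the lid and screw the brass nut on it clockwise down to its stop so it is tight. After that pull the red pump lever all the way down to its stop and ease it slowly back up to rest without letting it snap back, leaving the printed boat, the dog, the scraper, the green block and the glue bottle where they are.

Things in the scene. Friction and masses are not known exactly. Their poses are not given: they have to be found in the camera images.
- case: grey open dry case fixed to the table, 240 (x) x 230 (y) x 60 mm high, walls and floor 6 mm, clear hinged lid, pump at its +y side. Origin under its centre, z up, +x to the hinge side away from the robot. Two fixed small spools, white and green (60 mm across, 32 tall, at x = 80, y = -50 and 50 mm) fill the back; the floor at x -114 to 45, y -109 to 109 mm is free but for the spent canister.
- case_floor (a point): centre of the free part of the case's inner floor, 6 mm above the table, 40 mm from the case's centre towards the front
- lid (a joint): lid angle in rad: 0 shut, 1.75 most open; starts open at 1.5 to 1.65 and stays while near upright (friction; about 2 N at the front edge swings it); below about 1 rad it sinks shut by its own weight. Its outer side faces away from the robot while open: shut it by pushing on that side, towards the robot and then down.
- lid_hinge (a point): middle of the lid's hinge line, which runs along the case's y axis at case x = 120, z = 60 mm; the lid is a 10 mm plate, 240 mm from hinge to front edge and 230 mm wide, its underside in the hinge plane
- lid_edge (a point): middle of the lid's front edge, on its outer side, 240 mm from the hinge
- nut (a joint): turn of the brass nut in rad: grows clockwise seen from above (lid shut) to the stop at 6.0, where it is tight; it starts between 0.2 and 1.8. It sinks 2 mm per rad (let the hand follow down, or it lifts the lid), needs about 0.1 N m and stays where it is left.
- nut_mid (a point): centre of the knurled brass nut, on its axis at mid height: 44 mm across, 30 tall; axis square to the lid, 165 mm from the hinge, midway across. With the lid shut, mid height is 37 mm over the lid's outer face at joint 0, 25 mm at the stop; a 12 mm stud comes through, its top 48 mm over that face. Boss under the nut: 30 mm across, 10 mm tall.
- pump (a joint): angle of the red-gripped pump lever in rad: 0 at rest (lever leaning 70 degrees up, towards the robot), 1.0 at the stop at the end of its stroke (about 13 degrees above level). A spring pushes it back up; about 2 N at the grip near rest, 8 N at the stop, and it flies up if let go.
- pump_grip (a point): point to hold on the lever's red grip, a round bar 16 mm thick, 70 mm long, parallel to the case's y axis; 160 mm from the pivot, 37 mm from the lever's stem (12 mm thick) towards the case; the bar ends 25 mm beyond it. At rest about 280 mm above the table. It can be pinched from above across its thickness and turns between the fingers.
- pump_pivot (a point): point on the lever's pivot axis (parallel to the case's y axis) level in y with the grip point, 130 mm above the table
- dry1: blue, dry desiccant canister, an upright round tub 40 mm across and 50 mm tall, 40 to 85 g, origin at the centre of its underside. Stands on the table; may be absent (2 to 4 of the four are there).
- dry2: blue, dry desiccant canister, an upright round tub 40 mm across and 50 mm tall, 40 to 85 g, origin at the centre of its underside. Stands on the table; may be absent (2 to 4 of the four are there).
- dry3: blue, dry desiccant canister, an upright round tub 40 mm across and 50 mm tall, 40 to 85 g, origin at the centre of its underside. Stands on the table; may be absent (2 to 4 of the four are there).
- dry4: blue, dry desiccant canister, an upright round tub 40 mm across and 50 mm tall, 40 to 85 g, origin at the centre of its underside. Stands on the table; may be absent (2 to 4 of the four are there).
- spent: orange, spent desiccant canister, an upright round tub 40 mm across and 50 mm tall, 40 to 85 g, origin at the centre of its underside. Stands in the case at the start.
- bin: yellow open bin on the table (fixed), 140 x 140 mm and 50 mm high outside, walls 4 mm, origin at the centre of its underside
- boat: small red printed boat, 60 x 25 x 37 mm, must stay
- dog: small blue printed dog, 35 x 30 x 53 mm, must stay
- scraper: scraper 200 mm long lying on the table, must stay
- gauge: small green printed block 30 x 90 x 20 mm on the table, must stay
- glue: small glue bottle 32 mm across, 100 mm tall, must stay
Not all that is in view belongs to the job. Leave any turquoise look-alike of the dry3 alone.

How it is judged:
By the outcome, as a careful person would: the job done as asked, in the order asked, and still so for the second after the job is handed in, with the robot touching nothing.
Of dry1, dry2, dry3, dry4 only 2 to 4 are there at a start; the rules pass over those that are not, and their reading is None.
At some moment in a run one of dry1, dry2, dry3, dry4, spent may be knocked a few centimetres aside while the robot is not near it.
It also fails if it takes over 210 s, if anything falls off the work surface, if the arm or the gripper's body presses on something with over 40 N, if the wrist force passes 120 N, or if a joint passes its speed limit or range.

## Working session

There is one attempt and no reset: what is moved stays moved. The work goes in short steps, Python scripts to look and compute and a shell command to move; the robot and the scene stay as the last step left them, time stands still between calls to the robot, and variables do not carry over. Pictures are saved under pics/ and viewed, at most 14 in all, crops included, and the job is handed in when it is done.

```bash
mkdir -p pics; ls; python3 - <<'E'
from cell import manip
import cv2,json
s=manip.read_state(); print(s)
for n in("scene","top"):
    cv2.imwrite(f"pics/{n}0.png",manip.camera(n)); i=manip.camera_info(n); print(n,i)
print(manip.camera_info("wrist"))
E
```

```text
pics
{'clock': 0.0, 'joints': array([ 1.04337814e+00,  3.00486084e-01,  1.52158783e+00,  2.72253603e-05,
        1.32070796e+00, -6.66252125e-02]), 'qd': array([ 0.00085738, -0.00090642,  0.00022629, -0.00020703, -0.00039383,
        0.00031304]), 'effort': array([ 3.82253011e-04, -5.31804121e+01, -3.52742600e+01,  7.09018693e-02,
        2.43693794e-02, -1.24414046e-04]), 'eef_pos': array([244.43567379, 492.39877053, 204.87525906]), 'eef_rot': array([-3.14040782e+00, -1.05485619e-04,  2.68079286e+00]), 'wrist_force': array([ 0.86898409, -0.11621617,  0.63677997]), 'moment': array([-0.01108486, -0.02968956,  0.02837819]), 'finger_force': 0.0, 'finger_gap': 93.75350147600963}
scene {'camera_matrix': array([[421.0237625 ,   0.        , 321.6774817 ],
       [  0.        , 421.0237625 , 202.35427458],
       [  0.        ,   0.        ,   1.        ]]), 'R': array([[ 0.92279325,  0.38524858,  0.00601219],
       [ 0.23821065, -0.55818709, -0.79478479],
       [-0.30283379,  0.7348542 , -0.6068616 ]]), 't': array([-528.18962597,   19.93914622, 1295.46486766])}
top {'camera_matrix': array
[... 194 characters left out ...]
246068],
       [-0.99387134, -0.0161894 , -0.10935114],
       [ 0.10912387,  0.01431506, -0.99392508]]), 't': array([  32.72444376,  571.86383531, 1373.46105747])}
{'camera_matrix': array([[328.28256116,   0.        , 316.5935112 ],
       [  0.        , 328.28256116, 202.16155844],
       [  0.        ,   0.        ,   1.        ]]), 'tool_from_camera': array([[-1.34945461e-04, -9.57585569e-01, -2.88149024e-01,
         8.36934651e+01],
       [ 9.99999363e-01, -4.52144458e-04,  1.03426217e-03,
        -1.86576122e-01],
       [-1.12067951e-03, -2.88148701e-01,  9.57585020e-01,
        -1.79726013e+02],
       [ 0.00000000e+00,  0.00000000e+00,  0.00000000e+00,
         1.00000000e+00]])}
```

View pics/scene0.png

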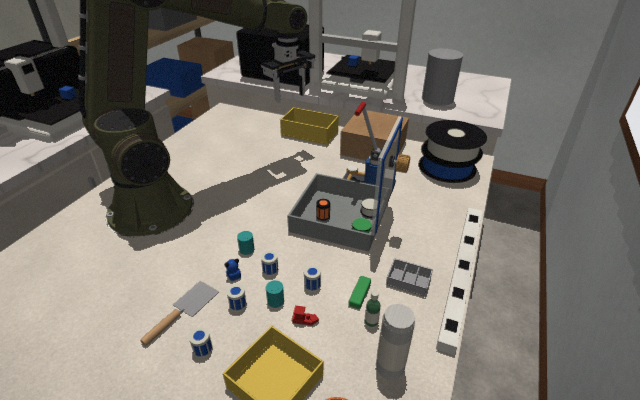

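View pics/top0.png

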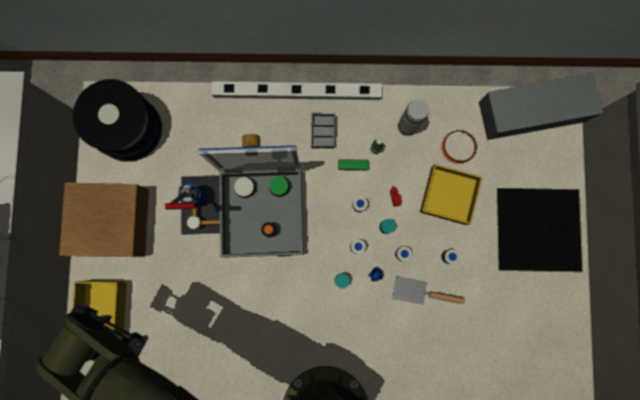

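Scene view: the four blue canisters are at (270,264), (312,279), (237,298) and (201,343). Possible confusions are the turquoise look-alikes at (246,242) and (275,293), and the dog at (233,268). The spent canister is orange, in the case at (323,209). There are two yellow bins, at top-view pixels (453,195) and (100,303), so I'll measure both to tell which is 140x140.

```bash
cat > h.py <<'E'
import numpy as np,cv2
from cell import manip
from scipy.spatial.transform import Rotation as Ro
def cam(n):
    i=manip.camera_info(n);K=np.array(i["camera_matrix"])
    if n!="wrist": return K,np.array(i["R"]),np.array(i["t"])
    s=manip.read_state();T=np.array(i["tool_from_camera"])
    Rw=Ro.from_euler('xyz',s["eef_rot"]).as_matrix()
    Rc=Rw@T[:3,:3];p=Rw@T[:3,3]+s["eef_pos"]
    return K,Rc.T,-Rc.T@p
def back(c,uv,z):
    K,R,t=c;d=R.T@np.linalg.inv(K)@np.array([uv[0],uv[1],1.]);o=-R.T@t
    return o+d*(z-o[2])/d[2]
def proj(c,X):
    K,R,t=c;p=K@(R@np.array(X,float)+t);return p[:2]/p[2]
def shot(n,f=None):
    c=cam(n);im=manip.camera(n)
    if f:cv2.imwrite(f"pics/{f}.png",im)
    return c,im
E
python3 - <<'E'
from h import *
c,im=cam("top"),cv2.imread("pics/top0.png")
hsv=cv2.cvtColor(im,cv2.COLOR_BGR2HSV)
for n,uv,z in [("spent",(268,229),56),("d",(361,204),50),("d",(358,246),50),("d",(404,253),50),("d",(452,256),50),("turq",(388,226),50),("turq",(343,280),50),
 ("binc",(435,166),50),("bin",(481,178),50),("bin",(466,224),50),("bin",(421,213),50),
 ("bin2",(75,284),50),("bin2",(126,282),50),
 ("c front-right",(303,255),60),("c fl",(220,255),60),("hr",(302,172),60),("w",(243,187),38),("g",(279,186),38),("grip",(168,206),280),("grip",(193,205),280)]:
    print(n,uv,back(c,uv,z).round())
s=cv2.imread("pics/scene0.png");cs=cam("scene")
for uv in [(280,120),(328,134),(338,118),(290,107)]: print("bin2s",back(cs,uv,50).round())
for uv in [(272,331),(322,361),(281,400),(225,376)]: print("bin1s",back(cs,uv,50).round())
a=cv2.resize(im[130:300,150:500],None,fx=2.28,fy=2.28,interpolation=cv2.INTER_CUBIC);cv2.imwrite("pics/topc.png",a)
E
```

```text
spent (268, 229) [505. 170.  56.]
d (361, 204) [581. -90.  50.]
d (358, 246) [463. -82.  50.]
d (404, 253) [ 445. -211.   50.]
d (452, 256) [ 439. -344.   50.]
turq (388, 226) [ 520. -166.   50.]
turq (343, 280) [368. -42.  50.]
binc (435, 166) [ 693. -299.   50.]
bin (481, 178) [ 661. -429.   50.]
bin (466, 224) [ 529. -384.   50.]
bin (421, 213) [ 558. -259.   50.]
bin2 (75, 284) [343. 707.  50.]
bin2 (126, 282) [351. 564.  50.]
c front-right (303, 255) [435.  71.  60.]
c fl (220, 255) [431. 302.  60.]
hr (302, 172) [668.  78.  60.]
w (243, 187) [626. 247.  38.]
g (279, 186) [631. 144.  38.]
grip (168, 206) [542. 384. 280.]
grip (193, 205) [545. 325. 280.]
bin2s [139. 609.  50.]
bin2s [357. 577.  50.]
bin2s [344. 717.  50.]
bin2s [122. 734.  50.]
bin1s [ 574. -277.   50.]
bin1s [ 698. -300.   50.]
bin1s [ 659. -402.   50.]
bin1s [ 539. -402.   50.]
```

View pics/topc.png

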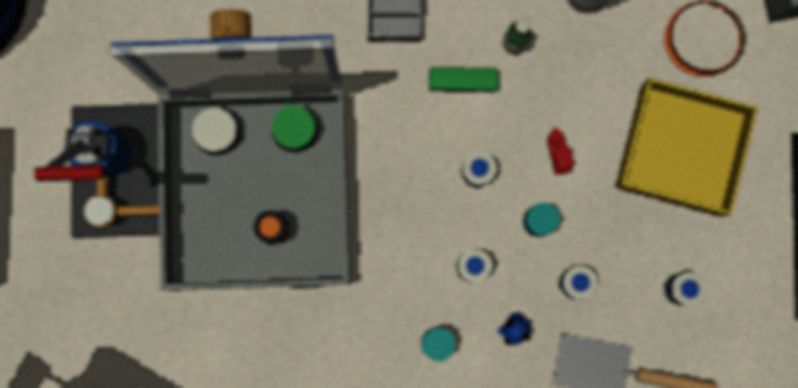

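The top crop confirms the choice. Blue dot-topped canisters are at top-view pixels (361,204), (358,246), (404,253) and (452,256), turquoise ones at (388,226) and (343,280), and the dog at (376,272). The bin at (453,195) measures about 137 mm square, so it is the right one; the other is about 220 mm long and is a decoy. Spent first: going above it.

```bash
python3 -m inch '[{"dx":0.13,"dy":-0.16,"wz":-32,"gripper":0.7},{"dx":0.13,"dy":-0.16,"wz":-32,"gripper":0.7},{"dx":0.13,"dy":-0.16,"wz":-32,"gripper":0.7},{"dx":0.13,"dy":-0.16,"wz":-32,"gripper":0.7},{"dx":0.13,"dy":-0.16,"wz":-32,"gripper":0.7}]' 20
python3 -m inch '[{"dx":0.13,"dy":-0.16,"wz":-32,"gripper":0.7},{"dx":0.13,"dy":-0.16,"wz":-32,"gripper":0.7},{"dx":0.13,"dy":-0.16,"wz":-32,"gripper":0.7},{"dx":0.13,"dy":-0.16,"wz":-32,"gripper":0.7},{"dx":0.13,"dy":-0.16,"wz":-32,"gripper":0.7}]'
python3 -m inch '[{"gripper":0.7},{"gripper":0.7},{"gripper":0.7},{"gripper":0.7},{"gripper":0.7}]'
python3 - <<'E'
from h import *
s=manip.read_state();print(s["eef_pos"],s["eef_rot"],s["joints"])
c,im=shot("wrist","w1")
print(proj(c,[505,170,56]))
hsv=cv2.cvtColor(im,cv2.COLOR_BGR2HSV)
m=cv2.inRange(hsv,(3,150,100),(18,255,255))
n,l,st,ce=cv2.connectedComponentsWithStats(m)
for i in range(1,n):
    if st[i,4]>40:print(st[i],ce[i],back(c,ce[i],56))
E
```

```text
[244.45643278 492.42586864 204.91756073] [-3.14053300e+00 -5.51764803e-05  2.68081605e+00] [ 1.04339096e+00  3.00451710e-01  1.52153237e+00 -1.59949053e-05
  1.32066955e+00 -6.66248317e-02]
[189.70570953 456.2432584 ]validation failed for argument at $[0]...
validation failed for argument at $[0]...
validation failed for argument at $[0]...
```

View pics/w1.png

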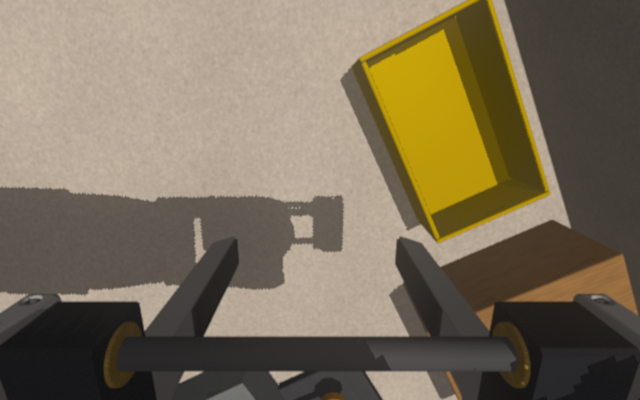

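The arm has not moved: the rows were refused. The picture still shows the decoy bin at (455,120). The rows probably need every key.

```bash
python3 -m inch '[{"gripper":0.7,"dx":0.13,"dy":-0.16,"dz":0,"wx":0,"wy":0,"wz":-32},{"gripper":0.7,"dx":0.13,"dy":-0.16,"dz":0,"wx":0,"wy":0,"wz":-32},{"gripper":0.7,"dx":0.13,"dy":-0.16,"dz":0,"wx":0,"wy":0,"wz":-32},{"gripper":0.7,"dx":0.13,"dy":-0.16,"dz":0,"wx":0,"wy":0,"wz":-32},{"gripper":0.7,"dx":0.13,"dy":-0.16,"dz":0,"wx":0,"wy":0,"wz":-32}]' 20
```

```text
clock: 0.57
eef_pos: [375.4, 330.8, 205.4]
eef_rot: [-3.141, 0.0, 2.115]
wrist_force: [0.6, 0.5, 0.6]
finger_gap: 66.8
finger_force: 0.0
```

```bash
python3 -m inch '[{"gripper":0.7,"dx":0.13,"dy":-0.16,"dz":0,"wx":0,"wy":0,"wz":-30},{"gripper":0.7,"dx":0.13,"dy":-0.16,"dz":0,"wx":0,"wy":0,"wz":-30},{"gripper":0.7,"dx":0.13,"dy":-0.16,"dz":0,"wx":0,"wy":0,"wz":-30},{"gripper":0.7,"dx":0.13,"dy":-0.16,"dz":0,"wx":0,"wy":0,"wz":-30},{"gripper":0.7,"dx":0.13,"dy":-0.16,"dz":0,"wx":0,"wy":0,"wz":-30}]' 20
python3 - <<'E'
from h import *
s=manip.read_state();print(s["eef_pos"],s["eef_rot"],s["joints"])
c,im=shot("wrist","w2")
print(proj(c,[505,170,56]))
hsv=cv2.cvtColor(im,cv2.COLOR_BGR2HSV)
m=cv2.inRange(hsv,(3,150,60),(18,255,255))
n,l,st,ce=cv2.connectedComponentsWithStats(m)
for i in range(1,n):
    if st[i,4]>40:print(st[i],ce[i],back(c,ce[i],56))
E
```

```text
clock: 0.98
eef_pos: [505.5, 170.6, 205.4]
eef_rot: [-3.141, 0.0, 1.591]
wrist_force: [-0.3, 0.6, 0.4]
finger_gap: 65.9
finger_force: 0.0
[505.54418609 170.56494251 205.38619193] [-3.14148696e+00  1.89943544e-05  1.59062729e+00] [2.56740746e-01 2.63374241e-01 1.56785401e+00 6.56471201e-06
 1.31047160e+00 2.36908098e-01]
[315.39612611 188.99874294]
[336   0  11  46 398] [341.16331658  21.33417085] [525.24665766 325.79433353  56.        ]
[304 180  28  29 595] [317.20504202 193.8302521 ] [506.97497164 164.86118296  56.        ]
```

View pics/w2.png

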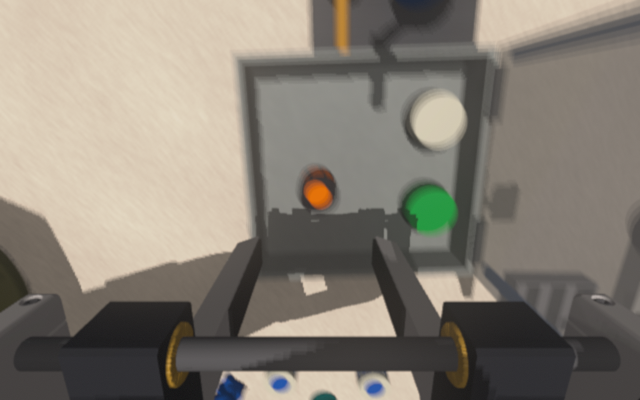

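The orange canister top is at (318,194), giving world (507,164). The white spool is at (438,120) and the green at (431,208), and they fix the case pose. Going down and gripping.

```bash
python3 - <<'E'
from h import *
c=cam("wrist")
for uv,z in [((438,120),38),((431,208),38),((238,57),60),((493,54),60),((480,272),60)]: print(back(c,uv,z).round(1))
E
python3 -m inch '[{"gripper":0.7,"dx":0.002,"dy":-0.006,"dz":-0.1,"wx":0,"wy":0,"wz":0},{"gripper":0.7,"dx":0.002,"dy":-0.006,"dz":-0.1,"wx":0,"wy":0,"wz":0},{"gripper":0.7,"dx":0.002,"dy":-0.006,"dz":-0.125,"wx":0,"wy":0,"wz":0},{"gripper":0.7,"dx":0.002,"dy":-0.006,"dz":-0.155,"wx":0,"wy":0,"wz":0},{"gripper":0.7,"dx":0.002,"dy":-0.006,"dz":-0.183,"wx":0,"wy":0,"wz":0}]' 20
python3 -m inch '[{"gripper":0.25,"dx":0,"dy":0,"dz":0,"wx":0,"wy":0,"wz":0},{"gripper":0.25,"dx":0,"dy":0,"dz":0,"wx":0,"wy":0,"wz":0},{"gripper":0.25,"dx":0,"dy":0,"dz":0,"wx":0,"wy":0,"wz":0},{"gripper":0.25,"dx":0,"dy":0,"dz":0,"wx":0,"wy":0,"wz":0},{"gripper":0.25,"dx":0,"dy":0,"dz":0,"wx":0,"wy":0,"wz":0}]' 20
```

```text
[632.8 236.2  38. ]
[637.  141.5  38. ]
[435.5 289.3  60. ]
[667.6 296.3  60. ]
[691.8  75.3  60. ]
clock: 1.45
eef_pos: [505.7, 166.3, 20.0]
eef_rot: [-3.14, 0.0, 1.599]
wrist_force: [0.3, 0.3, -0.3]
finger_gap: 65.9
finger_force: 0.0
clock: 1.87
eef_pos: [507.6, 166.9, 24.4]
eef_rot: [3.138, -0.001, 1.599]
wrist_force: [-1.4, 0.0, 6.5]
finger_gap: 39.6
finger_force: 20.0
```

```bash
python3 -m inch '[{"gripper":0.25,"dx":0,"dy":0,"dz":0.02,"wx":0,"wy":0,"wz":0},{"gripper":0.25,"dx":0,"dy":0,"dz":0.05,"wx":0,"wy":0,"wz":0},{"gripper":0.25,"dx":0,"dy":0,"dz":0.08,"wx":0,"wy":0,"wz":0},{"gripper":0.25,"dx":0,"dy":0,"dz":0.11,"wx":0,"wy":0,"wz":0},{"gripper":0.25,"dx":0,"dy":0,"dz":0.13,"wx":0,"wy":0,"wz":0}]'
python3 -m inch '[{"gripper":0.25,"dx":0.01,"dy":-0.03,"dz":0,"wx":0,"wy":0,"wz":0},{"gripper":0.25,"dx":0.015,"dy":-0.07,"dz":0,"wx":0,"wy":0,"wz":0},{"gripper":0.25,"dx":0.02,"dy":-0.11,"dz":0,"wx":0,"wy":0,"wz":0},{"gripper":0.25,"dx":0.03,"dy":-0.15,"dz":0,"wx":0,"wy":0,"wz":0},{"gripper":0.25,"dx":0.04,"dy":-0.19,"dz":0,"wx":0,"wy":0,"wz":0}]'
python3 -m inch '[{"gripper":0.25,"dx":0.01,"dy":-0.04,"dz":0,"wx":0,"wy":0,"wz":0},{"gripper":0.25,"dx":0.02,"dy":-0.08,"dz":0,"wx":0,"wy":0,"wz":0},{"gripper":0.25,"dx":0.025,"dy":-0.12,"dz":0,"wx":0,"wy":0,"wz":0},{"gripper":0.25,"dx":0.03,"dy":-0.16,"dz":0,"wx":0,"wy":0,"wz":0},{"gripper":0.25,"dx":0.04,"dy":-0.19,"dz":0,"wx":0,"wy":0,"wz":0}]'
python3 -m inch '[{"gripper":0.25,"dx":0.01,"dy":-0.04,"dz":0,"wx":0,"wy":0,"wz":0},{"gripper":0.25,"dx":0.02,"dy":-0.08,"dz":0,"wx":0,"wy":0,"wz":0},{"gripper":0.25,"dx":0.025,"dy":-0.11,"dz":0,"wx":0,"wy":0,"wz":0},{"gripper":0.25,"dx":0.025,"dy":-0.13,"dz":0,"wx":0,"wy":0,"wz":0},{"gripper":0.25,"dx":0.025,"dy":-0.13,"dz":0,"wx":0,"wy":0,"wz":0}]'
python3 - <<'E'
from h import *
c,im=shot("wrist","w3")
E
```

```text
clock: 2.28
eef_pos: [507.3, 166.8, 156.6]
eef_rot: [3.137, -0.001, 1.599]
wrist_force: [1.2, 0.4, -0.4]
finger_gap: 39.5
finger_force: 20.0
clock: 2.7
eef_pos: [546.7, -25.2, 153.9]
eef_rot: [3.14, 0.0, 1.599]
wrist_force: [1.2, 0.3, 0.4]
finger_gap: 39.3
finger_force: 20.0
clock: 3.12
eef_pos: [586.1, -216.6, 153.7]
eef_rot: [3.14, 0.001, 1.597]
wrist_force: [0.4, 1.1, 0.0]
finger_gap: 39.9
finger_force: 20.0
clock: 3.53
eef_pos: [610.8, -347.2, 152.8]
eef_rot: [3.141, 0.001, 1.595]
wrist_force: [0.3, -0.2, -0.6]
finger_gap: 39.6
finger_force: 20.0
```

View pics/w3.png

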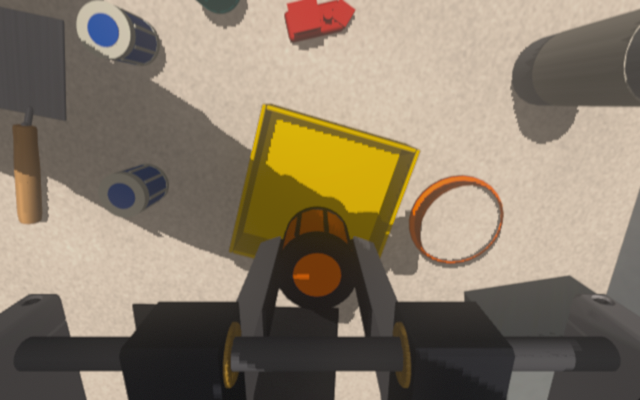

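Canister is held in the fingers at (317,272) and the bin rim corners are at (265,105), (418,150) and (230,248). Checking the centre, then lowering.

```bash
python3 - <<'E'
from h import *
c=cam("wrist")
P=[back(c,u,50) for u in [(265,105),(418,150),(230,248)]]
print(np.round(P,0),(P[1]+P[2])/2)
E
```

```text
[[ 567. -263.   50.]
 [ 698. -297.   50.]
 [ 532. -393.   50.]] [ 614.70361566 -344.8897422    50.        ]
```

```bash
python3 -m inch '[{"gripper":0.25,"dx":0.003,"dy":0.002,"dz":-0.04,"wx":0,"wy":0,"wz":0},{"gripper":0.25,"dx":0.003,"dy":0.002,"dz":-0.08,"wx":0,"wy":0,"wz":0},{"gripper":0.25,"dx":0.003,"dy":0.002,"dz":-0.105,"wx":0,"wy":0,"wz":0},{"gripper":0.25,"dx":0.003,"dy":0.002,"dz":-0.12,"wx":0,"wy":0,"wz":0},{"gripper":0.25,"dx":0.003,"dy":0.002,"dz":-0.129,"wx":0,"wy":0,"wz":0}]'
python3 -m inch '[{"gripper":0.7,"dx":0,"dy":0,"dz":0,"wx":0,"wy":0,"wz":0},{"gripper":0.7,"dx":0,"dy":0,"dz":0,"wx":0,"wy":0,"wz":0},{"gripper":0.7,"dx":0,"dy":0,"dz":0,"wx":0,"wy":0,"wz":0},{"gripper":0.7,"dx":0,"dy":0,"dz":0,"wx":0,"wy":0,"wz":0},{"gripper":0.7,"dx":0,"dy":0,"dz":0,"wx":0,"wy":0,"wz":0}]'
python3 -m inch '[{"gripper":0.7,"dx":0,"dy":0,"dz":0.03,"wx":0,"wy":0,"wz":0},{"gripper":0.7,"dx":0,"dy":0,"dz":0.07,"wx":0,"wy":0,"wz":0},{"gripper":0.7,"dx":0,"dy":0,"dz":0.11,"wx":0,"wy":0,"wz":0},{"gripper":0.7,"dx":0,"dy":0,"dz":0.15,"wx":0,"wy":0,"wz":0},{"gripper":0.7,"dx":0,"dy":0,"dz":0.18,"wx":0,"wy":0,"wz":0}]'
cat >> h.py <<'E'
def blobs(n,lo,hi,z,amin=30):
    c,im=shot(n);hsv=cv2.cvtColor(im,cv2.COLOR_BGR2HSV);m=cv2.inRange(hsv,lo,hi)
    k,l,st,ce=cv2.connectedComponentsWithStats(m)
    return [(ce[i].round(),st[i,2:],back(c,ce[i],z).round()[:2]) for i in range(1,k) if st[i,4]>=amin]
BLUE=((105,130,70),(125,255,255));OR=((3,150,60),(18,255,255))
E
python3 - <<'E'
from h import *
for a in("wrist","top"):
    for b in blobs(a,*BLUE,50,12 if a=="top" else 40): print(a,"blue",*b)
    for b in blobs(a,*OR,54,12): print(a,"or",*b)
E
```

```text
clock: 4.0
eef_pos: [614.4, -340.1, 22.4]
eef_rot: [-3.14, -0.001, 1.6]
wrist_force: [-2.9, -0.3, 13.6]
finger_gap: 40.0
finger_force: 20.0
clock: 4.42
eef_pos: [615.0, -341.7, 24.8]
eef_rot: [3.14, 0.001, 1.599]
wrist_force: [0.9, -0.0, -0.3]
finger_gap: 65.2
finger_force: 0.0
clock: 4.83
eef_pos: [614.8, -341.6, 208.2]
eef_rot: [3.138, 0.002, 1.599]
wrist_force: [0.0, -0.2, -0.3]
finger_gap: 65.7
finger_force: 0.0
wrist blue [134.  48.] [ 21  25 411] [ 441. -213.]
wrist or [311. 159.] [13  8 66] [ 612. -315.]
wrist or [323. 162.] [10 10 46] [ 625. -317.]
wrist or [301. 165.] [ 6  9 20] [ 601. -321.]
wrist or [415. 194.] [ 76  75 598] [ 725. -349.]
wrist or [314. 182.] [ 25  24 471] [ 615. -339.]
top blue [192. 185.] [14  5 31] [629. 392.]
top blue [360. 203.] [ 7  7 34] [583. -86.]
top blue [358. 246.] [ 7  7 36] [462. -82.]
top blue [404. 253.] [ 7  6 34] [ 444. -212.]
top or [250. 140.] [ 16  11 160] [760. 228.]
top or [449. 153.] [22 29 90] [ 729. -338.]
top or [448. 193.] [10 10 74] [ 617. -335.]
top or [194. 211.] [ 6  8 32] [554. 381.]
top or [209. 222.] [18  5 74] [523. 337.]
```

Spent canister is upright in the bin at about (615,-339). The nearest blue canister, dry4, is in the arm's shadow, so I'm moving above it for a close check.

```bash
python3 -m inch '[{"gripper":0.7,"dx":-0.04,"dy":0,"dz":0,"wx":0,"wy":0,"wz":0},{"gripper":0.7,"dx":-0.08,"dy":0,"dz":0,"wx":0,"wy":0,"wz":0},{"gripper":0.7,"dx":-0.12,"dy":0,"dz":0,"wx":0,"wy":0,"wz":0},{"gripper":0.7,"dx":-0.155,"dy":0,"dz":0,"wx":0,"wy":0,"wz":0},{"gripper":0.7,"dx":-0.176,"dy":0,"dz":0,"wx":0,"wy":0,"wz":0}]'
python3 - <<'E'
from h import *
for b in blobs("wrist",(105,110,35),(125,255,255),50,100): print(*b)
cv2.imwrite("pics/w4.png",manip.camera("wrist"))
E
```

```text
clock: 5.45
eef_pos: [435.2, -340.8, 201.8]
eef_rot: [-3.139, -0.002, 1.598]
wrist_force: [1.1, -0.9, 0.8]
finger_gap: 65.7
finger_force: 0.0
[326.  55.] [ 20  25 392] [ 441. -213.]
```

View pics/w4.png

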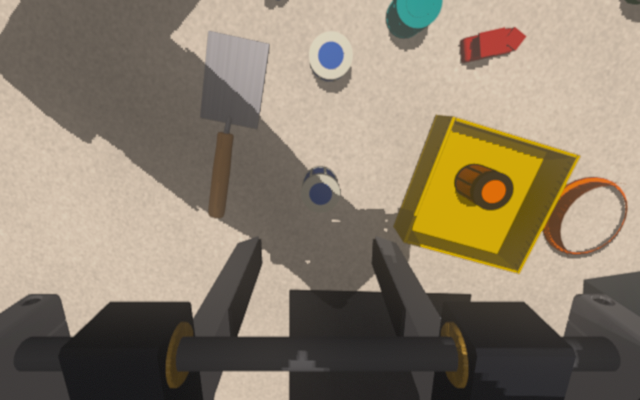

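dry4's blue-capped top is at (320,193), about (439,-345), and the bin holds the spent canister. Picking it up.

```bash
python3 -m inch '[{"gripper":0.7,"dx":0.003,"dy":-0.004,"dz":-0.04,"wx":0,"wy":0,"wz":0},{"gripper":0.7,"dx":0.003,"dy":-0.004,"dz":-0.08,"wx":0,"wy":0,"wz":0},{"gripper":0.7,"dx":0.003,"dy":-0.004,"dz":-0.12,"wx":0,"wy":0,"wz":0},{"gripper":0.7,"dx":0.003,"dy":-0.004,"dz":-0.155,"wx":0,"wy":0,"wz":0},{"gripper":0.7,"dx":0.003,"dy":-0.004,"dz":-0.183,"wx":0,"wy":0,"wz":0}]'
python3 -m inch '[{"gripper":0.25,"dx":0,"dy":0,"dz":0,"wx":0,"wy":0,"wz":0},{"gripper":0.25,"dx":0,"dy":0,"dz":0,"wx":0,"wy":0,"wz":0},{"gripper":0.25,"dx":0,"dy":0,"dz":0,"wx":0,"wy":0,"wz":0},{"gripper":0.25,"dx":0,"dy":0,"dz":0,"wx":0,"wy":0,"wz":0},{"gripper":0.25,"dx":0,"dy":0,"dz":0,"wx":0,"wy":0,"wz":0}]'
python3 -m inch '[{"gripper":0.25,"dx":0,"dy":0,"dz":0.02,"wx":0,"wy":0,"wz":0},{"gripper":0.25,"dx":0,"dy":0,"dz":0.06,"wx":0,"wy":0,"wz":0},{"gripper":0.25,"dx":0,"dy":0,"dz":0.1,"wx":0,"wy":0,"wz":0},{"gripper":0.25,"dx":0,"dy":0,"dz":0.13,"wx":0,"wy":0,"wz":0},{"gripper":0.25,"dx":0,"dy":0,"dz":0.14,"wx":0,"wy":0,"wz":0}]'
```

```text
clock: 5.97
eef_pos: [440.8, -344.0, 16.2]
eef_rot: [-3.139, -0.003, 1.599]
wrist_force: [-0.3, -0.2, 0.5]
finger_gap: 65.8
finger_force: 0.0
clock: 6.38
eef_pos: [442.4, -346.0, 22.2]
eef_rot: [3.139, 0.002, 1.599]
wrist_force: [0.3, 0.3, 3.3]
finger_gap: 39.9
finger_force: 19.9
clock: 6.8
eef_pos: [442.9, -346.5, 166.7]
eef_rot: [3.135, 0.006, 1.599]
wrist_force: [1.0, 0.2, -1.0]
finger_gap: 40.0
finger_force: 19.9
```

```bash
python3 -m inch '[{"gripper":0.25,"dx":0.004,"dy":0.03,"dz":0,"wx":0,"wy":0,"wz":0},{"gripper":0.25,"dx":0.008,"dy":0.07,"dz":0,"wx":0,"wy":0,"wz":0},{"gripper":0.25,"dx":0.012,"dy":0.11,"dz":0,"wx":0,"wy":0,"wz":0},{"gripper":0.25,"dx":0.016,"dy":0.15,"dz":0,"wx":0,"wy":0,"wz":0},{"gripper":0.25,"dx":0.02,"dy":0.19,"dz":0,"wx":0,"wy":0,"wz":0}]'
python3 -m inch '[{"gripper":0.25,"dx":0.004,"dy":0.04,"dz":0,"wx":0,"wy":0,"wz":0},{"gripper":0.25,"dx":0.008,"dy":0.08,"dz":0,"wx":0,"wy":0,"wz":0},{"gripper":0.25,"dx":0.012,"dy":0.12,"dz":0,"wx":0,"wy":0,"wz":0},{"gripper":0.25,"dx":0.016,"dy":0.16,"dz":0,"wx":0,"wy":0,"wz":0},{"gripper":0.25,"dx":0.02,"dy":0.20,"dz":0,"wx":0,"wy":0,"wz":0}]'
python3 -m inch '[{"gripper":0.25,"dx":0.004,"dy":0.04,"dz":0,"wx":0,"wy":0,"wz":0},{"gripper":0.25,"dx":0.008,"dy":0.08,"dz":0,"wx":0,"wy":0,"wz":0},{"gripper":0.25,"dx":0.012,"dy":0.12,"dz":0,"wx":0,"wy":0,"wz":0},{"gripper":0.25,"dx":0.016,"dy":0.16,"dz":0,"wx":0,"wy":0,"wz":0},{"gripper":0.25,"dx":0.02,"dy":0.20,"dz":0,"wx":0,"wy":0,"wz":0}]'
python3 -m inch '[{"gripper":0.25,"dx":0.002,"dy":0.013,"dz":0,"wx":0,"wy":0,"wz":0},{"gripper":0.25,"dx":0.002,"dy":0.013,"dz":0,"wx":0,"wy":0,"wz":0},{"gripper":0.25,"dx":0.002,"dy":0.013,"dz":-0.03,"wx":0,"wy":0,"wz":0},{"gripper":0.25,"dx":0.002,"dy":0.013,"dz":-0.05,"wx":0,"wy":0,"wz":0},{"gripper":0.25,"dx":0.002,"dy":0.013,"dz":-0.06,"wx":0,"wy":0,"wz":0}]'
python3 - <<'E'
from h import *
cv2.imwrite("pics/s2.png",manip.camera("scene")[60:260,200:500].repeat(2,0).repeat(2,1))
E
```

```text
clock: 7.22
eef_pos: [461.2, -153.6, 160.6]
eef_rot: [3.141, 0.0, 1.598]
wrist_force: [0.0, 0.0, -0.7]
finger_gap: 39.8
finger_force: 19.9
clock: 7.63
eef_pos: [481.3, 46.6, 160.8]
eef_rot: [3.141, 0.0, 1.599]
wrist_force: [0.9, -0.3, -0.8]
finger_gap: 39.9
finger_force: 19.9
clock: 8.05
eef_pos: [501.2, 246.8, 160.7]
eef_rot: [3.141, -0.0, 1.599]
wrist_force: [1.3, -1.2, -0.5]
finger_gap: 40.2
finger_force: 19.9
clock: 8.47
eef_pos: [502.6, 256.1, 98.1]
eef_rot: [-3.139, 0.001, 1.598]
wrist_force: [0.5, -0.6, -1.0]
finger_gap: 39.5
finger_force: 19.9
```

View pics/s2.png

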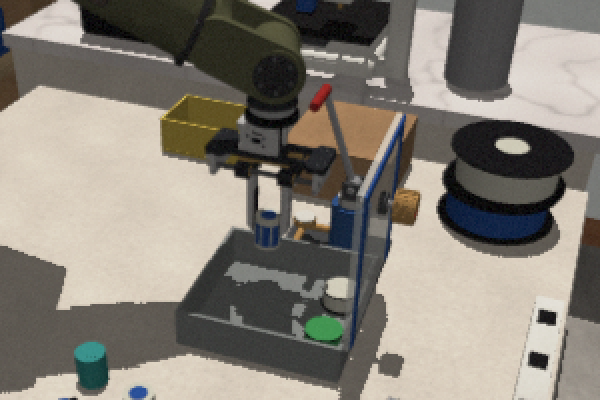

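Gripper holds the canister above the case at (268,228) in the crop, clear of the lever and lid. Lowering it and releasing.

```bash
python3 -m inch '[{"gripper":0.25,"dx":0,"dy":0.001,"dz":-0.03,"wx":0,"wy":0,"wz":0},{"gripper":0.25,"dx":0,"dy":0.001,"dz":-0.05,"wx":0,"wy":0,"wz":0},{"gripper":0.25,"dx":0,"dy":0.001,"dz":-0.065,"wx":0,"wy":0,"wz":0},{"gripper":0.25,"dx":0,"dy":0.001,"dz":-0.073,"wx":0,"wy":0,"wz":0},{"gripper":0.25,"dx":0,"dy":0.001,"dz":-0.073,"wx":0,"wy":0,"wz":0}]'
python3 -m inch '[{"gripper":0.65,"dx":0,"dy":0,"dz":0,"wx":0,"wy":0,"wz":0},{"gripper":0.65,"dx":0,"dy":0,"dz":0,"wx":0,"wy":0,"wz":0},{"gripper":0.65,"dx":0,"dy":0,"dz":0,"wx":0,"wy":0,"wz":0},{"gripper":0.65,"dx":0,"dy":0,"dz":0,"wx":0,"wy":0,"wz":0},{"gripper":0.65,"dx":0,"dy":0,"dz":0,"wx":0,"wy":0,"wz":0}]'
python3 -m inch '[{"gripper":0.65,"dx":0,"dy":0,"dz":0.03,"wx":0,"wy":0,"wz":0},{"gripper":0.65,"dx":0,"dy":0,"dz":0.07,"wx":0,"wy":0,"wz":0},{"gripper":0.65,"dx":0,"dy":0,"dz":0.11,"wx":0,"wy":0,"wz":0},{"gripper":0.65,"dx":0,"dy":0,"dz":0.15,"wx":0,"wy":0,"wz":0},{"gripper":0.65,"dx":0,"dy":0,"dz":0.175,"wx":0,"wy":0,"wz":0}]'
python3 - <<'E'
from h import *
for a in("wrist","top"):
    for b in blobs(a,(105,120,40),(125,255,255),56 if a=="wrist" else 50,15 if a=="top" else 100): print(a,"blue",*b)
E
```

```text
clock: 8.93
eef_pos: [503.5, 258.0, 27.3]
eef_rot: [-3.141, 0.0, 1.598]
wrist_force: [0.1, -0.2, -0.4]
finger_gap: 39.5
finger_force: 20.0
clock: 9.35
eef_pos: [503.8, 258.7, 27.9]
eef_rot: [3.141, -0.0, 1.599]
wrist_force: [-0.4, -0.0, -0.4]
finger_gap: 61.1
finger_force: 0.0
clock: 9.77
eef_pos: [504.1, 258.9, 207.0]
eef_rot: [3.137, -0.002, 1.599]
wrist_force: [0.2, -0.4, 0.0]
finger_gap: 61.4
finger_force: 0.0
wrist blue [406.  46.] [ 32  68 787] [585. 396.]
wrist blue [316. 191.] [ 22  20 343] [504. 256.]
top blue [192. 185.] [16  7 46] [629. 393.]
top blue [360. 203.] [ 7  7 37] [584. -87.]
top blue [237. 228.] [ 5  6 20] [507. 258.]
top blue [358. 246.] [ 7  7 37] [463. -82.]
top blue [404. 254.] [ 7  6 36] [ 444. -211.]
top blue [376. 274.] [13 13 94] [ 386. -133.]
```

dry4 placed at (504,257). Next is the blue canister at (462,-83).

```bash
python3 -m inch '[{"gripper":0.7,"dx":-0.005,"dy":-0.03,"dz":0,"wx":0,"wy":0,"wz":0},{"gripper":0.7,"dx":-0.01,"dy":-0.07,"dz":0,"wx":0,"wy":0,"wz":0},{"gripper":0.7,"dx":-0.015,"dy":-0.11,"dz":0,"wx":0,"wy":0,"wz":0},{"gripper":0.7,"dx":-0.02,"dy":-0.15,"dz":0,"wx":0,"wy":0,"wz":0},{"gripper":0.7,"dx":-0.025,"dy":-0.19,"dz":0,"wx":0,"wy":0,"wz":0}]'
python3 -m inch '[{"gripper":0.7,"dx":-0.005,"dy":-0.04,"dz":0,"wx":0,"wy":0,"wz":0},{"gripper":0.7,"dx":-0.01,"dy":-0.08,"dz":0,"wx":0,"wy":0,"wz":0},{"gripper":0.7,"dx":-0.017,"dy":-0.12,"dz":0,"wx":0,"wy":0,"wz":0},{"gripper":0.7,"dx":-0.017,"dy":-0.15,"dz":0,"wx":0,"wy":0,"wz":0},{"gripper":0.7,"dx":-0.017,"dy":-0.15,"dz":0,"wx":0,"wy":0,"wz":0}]'
python3 - <<'E'
from h import *
for b in blobs("wrist",(105,120,40),(125,255,255),50,100): print("blue",*b)
print(manip.read_state()["eef_pos"])
E
```

```text
clock: 10.28
eef_pos: [477.6, 67.0, 201.6]
eef_rot: [-3.141, 0.0, 1.599]
wrist_force: [0.6, -1.2, 0.3]
finger_gap: 65.9
finger_force: 0.0
clock: 10.7
eef_pos: [460.8, -85.4, 201.7]
eef_rot: [-3.141, 0.0, 1.595]
wrist_force: [0.8, 0.5, 0.0]
finger_gap: 65.7
finger_force: 0.0
blue [316. 186.] [ 21  20 324] [461. -84.]
blue [433. 193.] [ 21  20 315] [583. -88.]
[461.02072159 -83.40051538 201.64495593]
```

```bash
python3 -m inch '[{"gripper":0.7,"dx":0,"dy":-0.001,"dz":-0.04,"wx":0,"wy":0,"wz":0},{"gripper":0.7,"dx":0,"dy":-0.001,"dz":-0.08,"wx":0,"wy":0,"wz":0},{"gripper":0.7,"dx":0,"dy":-0.001,"dz":-0.12,"wx":0,"wy":0,"wz":0},{"gripper":0.7,"dx":0,"dy":-0.001,"dz":-0.155,"wx":0,"wy":0,"wz":0},{"gripper":0.7,"dx":0,"dy":-0.001,"dz":-0.181,"wx":0,"wy":0,"wz":0}]'
python3 -m inch '[{"gripper":0.25,"dx":0,"dy":0,"dz":0,"wx":0,"wy":0,"wz":0},{"gripper":0.25,"dx":0,"dy":0,"dz":0,"wx":0,"wy":0,"wz":0},{"gripper":0.25,"dx":0,"dy":0,"dz":0,"wx":0,"wy":0,"wz":0},{"gripper":0.25,"dx":0,"dy":0,"dz":0,"wx":0,"wy":0,"wz":0},{"gripper":0.25,"dx":0,"dy":0,"dz":0,"wx":0,"wy":0,"wz":0}]'
python3 -m inch '[{"gripper":0.25,"dx":0,"dy":0,"dz":0.02,"wx":0,"wy":0,"wz":0},{"gripper":0.25,"dx":0,"dy":0,"dz":0.06,"wx":0,"wy":0,"wz":0},{"gripper":0.25,"dx":0,"dy":0,"dz":0.1,"wx":0,"wy":0,"wz":0},{"gripper":0.25,"dx":0,"dy":0,"dz":0.13,"wx":0,"wy":0,"wz":0},{"gripper":0.25,"dx":0,"dy":0,"dz":0.14,"wx":0,"wy":0,"wz":0}]'
python3 -m inch '[{"gripper":0.25,"dx":0.006,"dy":0.03,"dz":0,"wx":0,"wy":0,"wz":0},{"gripper":0.25,"dx":0.012,"dy":0.07,"dz":0,"wx":0,"wy":0,"wz":0},{"gripper":0.25,"dx":0.018,"dy":0.11,"dz":0,"wx":0,"wy":0,"wz":0},{"gripper":0.25,"dx":0.024,"dy":0.15,"dz":0,"wx":0,"wy":0,"wz":0},{"gripper":0.25,"dx":0.03,"dy":0.18,"dz":0,"wx":0,"wy":0,"wz":0}]'
python3 -m inch '[{"gripper":0.25,"dx":0.006,"dy":0.03,"dz":0,"wx":0,"wy":0,"wz":0},{"gripper":0.25,"dx":0.012,"dy":0.07,"dz":0,"wx":0,"wy":0,"wz":0},{"gripper":0.25,"dx":0.014,"dy":0.11,"dz":0,"wx":0,"wy":0,"wz":0},{"gripper":0.25,"dx":0.014,"dy":0.111,"dz":-0.03,"wx":0,"wy":0,"wz":0},{"gripper":0.25,"dx":0.014,"dy":0.111,"dz":-0.06,"wx":0,"wy":0,"wz":0}]'
```

```text
clock: 11.17
eef_pos: [460.1, -81.0, 18.2]
eef_rot: [-3.139, -0.001, 1.6]
wrist_force: [0.5, -0.8, -0.5]
finger_gap: 65.6
finger_force: 0.0
clock: 11.58
eef_pos: [462.6, -82.4, 23.2]
eef_rot: [3.139, 0.001, 1.599]
wrist_force: [-0.9, 1.0, 7.1]
finger_gap: 39.7
finger_force: 20.0
clock: 12.0
eef_pos: [463.1, -82.7, 167.0]
eef_rot: [3.134, 0.002, 1.599]
wrist_force: [0.8, -0.0, 0.6]
finger_gap: 39.9
finger_force: 20.0
clock: 12.42
eef_pos: [491.3, 100.3, 161.6]
eef_rot: [3.141, -0.0, 1.599]
wrist_force: [1.1, -0.1, -1.5]
finger_gap: 39.6
finger_force: 20.0
clock: 12.83
eef_pos: [505.9, 211.0, 101.7]
eef_rot: [3.138, -0.001, 1.602]
wrist_force: [-0.8, -0.6, -1.3]
finger_gap: 39.7
finger_force: 20.0
```

```bash
python3 -m inch '[{"gripper":0.25,"dx":0,"dy":-0.001,"dz":-0.03,"wx":0,"wy":0,"wz":0},{"gripper":0.25,"dx":0,"dy":-0.001,"dz":-0.05,"wx":0,"wy":0,"wz":0},{"gripper":0.25,"dx":0,"dy":-0.001,"dz":-0.065,"wx":0,"wy":0,"wz":0},{"gripper":0.25,"dx":0,"dy":-0.001,"dz":-0.073,"wx":0,"wy":0,"wz":0},{"gripper":0.25,"dx":0,"dy":-0.001,"dz":-0.073,"wx":0,"wy":0,"wz":0}]'
python3 -m inch '[{"gripper":0.65,"dx":0,"dy":0,"dz":0,"wx":0,"wy":0,"wz":0},{"gripper":0.65,"dx":0,"dy":0,"dz":0,"wx":0,"wy":0,"wz":0},{"gripper":0.65,"dx":0,"dy":0,"dz":0,"wx":0,"wy":0,"wz":0},{"gripper":0.65,"dx":0,"dy":0,"dz":0,"wx":0,"wy":0,"wz":0},{"gripper":0.65,"dx":0,"dy":0,"dz":0,"wx":0,"wy":0,"wz":0}]'
python3 -m inch '[{"gripper":0.65,"dx":0,"dy":0,"dz":0.03,"wx":0,"wy":0,"wz":0},{"gripper":0.65,"dx":0,"dy":0,"dz":0.07,"wx":0,"wy":0,"wz":0},{"gripper":0.65,"dx":0,"dy":0,"dz":0.11,"wx":0,"wy":0,"wz":0},{"gripper":0.65,"dx":0,"dy":0,"dz":0.15,"wx":0,"wy":0,"wz":0},{"gripper":0.65,"dx":0,"dy":0,"dz":0.175,"wx":0,"wy":0,"wz":0}]'
python3 - <<'E'
from h import *
for a in("wrist","top"):
    for b in blobs(a,(105,120,40),(125,255,255),56 if a=="wrist" else 50,15 if a=="top" else 100): print(a,"blue",*b)
for b in blobs("top",*OR,54,12): print("or",*b)
E
```

```text
clock: 13.25
eef_pos: [504.8, 207.5, 27.4]
eef_rot: [-3.14, 0.0, 1.599]
wrist_force: [-0.4, -0.8, -0.8]
finger_gap: 39.3
finger_force: 20.0
clock: 13.67
eef_pos: [505.7, 207.6, 28.8]
eef_rot: [3.141, -0.0, 1.599]
wrist_force: [-0.0, 0.5, -0.3]
finger_gap: 61.0
finger_force: 0.0
clock: 14.08
eef_pos: [506.1, 207.8, 208.0]
eef_rot: [3.137, -0.001, 1.599]
wrist_force: [0.2, 0.6, 0.1]
finger_gap: 61.1
finger_force: 0.0
wrist blue [408.   5.] [ 15  13 133] [584. 379.]
wrist blue [434.  23.] [ 33  10 193] [610. 366.]
wrist blue [315. 140.] [ 23  22 395] [504. 257.]
wrist blue [315. 191.] [ 21  21 342] [506. 205.]
wrist blue [367. 381.] [  9  17 102] [578. -41.]
top blue [195. 188.] [19 16 81] [618. 382.]
top blue [360. 203.] [ 7  7 37] [584. -87.]
top blue [404. 254.] [ 7  6 36] [ 444. -211.]
top blue [376. 274.] [13 13 95] [ 386. -133.]
or [250. 140.] [ 16  11 160] [760. 228.]
or [449. 153.] [22 29 89] [ 729. -337.]
or [449. 193.] [11 10 81] [ 616. -336.]
```

```bash
python3 -m inch '[{"gripper":0.7,"dx":0.01,"dy":-0.03,"dz":0,"wx":0,"wy":0,"wz":0},{"gripper":0.7,"dx":0.02,"dy":-0.065,"dz":0,"wx":0,"wy":0,"wz":0},{"gripper":0.7,"dx":0.03,"dy":-0.1,"dz":0,"wx":0,"wy":0,"wz":0},{"gripper":0.7,"dx":0.04,"dy":-0.14,"dz":0,"wx":0,"wy":0,"wz":0},{"gripper":0.7,"dx":0.05,"dy":-0.18,"dz":0,"wx":0,"wy":0,"wz":0}]'
python3 -m inch '[{"gripper":0.7,"dx":0.01,"dy":-0.04,"dz":0,"wx":0,"wy":0,"wz":0},{"gripper":0.7,"dx":0.02,"dy":-0.075,"dz":0,"wx":0,"wy":0,"wz":0},{"gripper":0.7,"dx":0.027,"dy":-0.105,"dz":0,"wx":0,"wy":0,"wz":0},{"gripper":0.7,"dx":0.027,"dy":-0.115,"dz":0,"wx":0,"wy":0,"wz":0},{"gripper":0.7,"dx":0.027,"dy":-0.115,"dz":0,"wx":0,"wy":0,"wz":0}]'
python3 - <<'E'
from h import *
for b in blobs("wrist",(105,120,40),(125,255,255),50,100): print("blue",*b)
print(manip.read_state()["eef_pos"])
E
```

```text
clock: 14.65
eef_pos: [555.1, 26.0, 201.8]
eef_rot: [-3.139, -0.0, 1.599]
wrist_force: [0.7, 0.6, 1.7]
finger_gap: 65.7
finger_force: 0.0
clock: 15.07
eef_pos: [582.0, -89.3, 201.6]
eef_rot: [-3.139, -0.0, 1.596]
wrist_force: [0.4, 0.3, -0.2]
finger_gap: 65.8
finger_force: 0.0
blue [317. 187.] [ 21  20 324] [582. -88.]
blue [131. 224.] [ 22  22 266] [ 384. -134.]
blue [192. 290.] [ 19  16 242] [ 443. -213.]
[581.99687266 -87.60688589 201.98083054]
```

```bash
python3 -m inch '[{"gripper":0.7,"dx":0,"dy":-0.001,"dz":-0.04,"wx":0,"wy":0,"wz":0},{"gripper":0.7,"dx":0,"dy":-0.001,"dz":-0.08,"wx":0,"wy":0,"wz":0},{"gripper":0.7,"dx":0,"dy":-0.001,"dz":-0.12,"wx":0,"wy":0,"wz":0},{"gripper":0.7,"dx":0,"dy":-0.001,"dz":-0.155,"wx":0,"wy":0,"wz":0},{"gripper":0.7,"dx":0,"dy":-0.001,"dz":-0.181,"wx":0,"wy":0,"wz":0}]'
python3 -m inch '[{"gripper":0.25,"dx":0,"dy":0,"dz":0,"wx":0,"wy":0,"wz":0},{"gripper":0.25,"dx":0,"dy":0,"dz":0,"wx":0,"wy":0,"wz":0},{"gripper":0.25,"dx":0,"dy":0,"dz":0,"wx":0,"wy":0,"wz":0},{"gripper":0.25,"dx":0,"dy":0,"dz":0,"wx":0,"wy":0,"wz":0},{"gripper":0.25,"dx":0,"dy":0,"dz":0,"wx":0,"wy":0,"wz":0}]'
python3 -m inch '[{"gripper":0.25,"dx":0,"dy":0,"dz":0.02,"wx":0,"wy":0,"wz":0},{"gripper":0.25,"dx":0,"dy":0,"dz":0.06,"wx":0,"wy":0,"wz":0},{"gripper":0.25,"dx":0,"dy":0,"dz":0.1,"wx":0,"wy":0,"wz":0},{"gripper":0.25,"dx":0,"dy":0,"dz":0.13,"wx":0,"wy":0,"wz":0},{"gripper":0.25,"dx":0,"dy":0,"dz":0.14,"wx":0,"wy":0,"wz":0}]'
python3 -m inch '[{"gripper":0.25,"dx":-0.012,"dy":0.03,"dz":0,"wx":0,"wy":0,"wz":0},{"gripper":0.25,"dx":-0.025,"dy":0.06,"dz":0,"wx":0,"wy":0,"wz":0},{"gripper":0.25,"dx":-0.037,"dy":0.095,"dz":0,"wx":0,"wy":0,"wz":0},{"gripper":0.25,"dx":-0.045,"dy":0.13,"dz":0,"wx":0,"wy":0,"wz":0},{"gripper":0.25,"dx":-0.055,"dy":0.165,"dz":0,"wx":0,"wy":0,"wz":0}]'
python3 -m inch '[{"gripper":0.25,"dx":-0.01,"dy":0.04,"dz":0,"wx":0,"wy":0,"wz":0},{"gripper":0.25,"dx":-0.02,"dy":0.078,"dz":0,"wx":0,"wy":0,"wz":0},{"gripper":0.25,"dx":-0.02,"dy":0.078,"dz":0,"wx":0,"wy":0,"wz":0},{"gripper":0.25,"dx":-0.02,"dy":0.078,"dz":-0.03,"wx":0,"wy":0,"wz":0},{"gripper":0.25,"dx":-0.02,"dy":0.078,"dz":-0.06,"wx":0,"wy":0,"wz":0}]'
```

```text
clock: 15.53
eef_pos: [580.8, -86.0, 19.0]
eef_rot: [-3.138, -0.001, 1.601]
wrist_force: [0.1, 0.9, 0.2]
finger_gap: 65.6
finger_force: 0.0
clock: 15.95
eef_pos: [583.6, -88.2, 24.6]
eef_rot: [3.138, 0.001, 1.599]
wrist_force: [-0.6, 3.1, 8.0]
finger_gap: 39.8
finger_force: 20.0
clock: 16.37
eef_pos: [584.2, -88.7, 168.8]
eef_rot: [3.133, 0.002, 1.599]
wrist_force: [0.1, -0.3, -0.2]
finger_gap: 39.8
finger_force: 20.0
clock: 16.78
eef_pos: [526.8, 78.0, 162.7]
eef_rot: [3.141, -0.0, 1.598]
wrist_force: [1.5, 0.5, -0.4]
finger_gap: 39.7
finger_force: 20.0
clock: 17.2
eef_pos: [508.1, 155.4, 103.0]
eef_rot: [3.138, -0.001, 1.6]
wrist_force: [0.6, -1.1, -0.4]
finger_gap: 39.4
finger_force: 20.0
```

```bash
python3 -m inch '[{"gripper":0.25,"dx":0,"dy":0,"dz":-0.03,"wx":0,"wy":0,"wz":0},{"gripper":0.25,"dx":0,"dy":0,"dz":-0.05,"wx":0,"wy":0,"wz":0},{"gripper":0.25,"dx":0,"dy":0,"dz":-0.065,"wx":0,"wy":0,"wz":0},{"gripper":0.25,"dx":0,"dy":0,"dz":-0.074,"wx":0,"wy":0,"wz":0},{"gripper":0.25,"dx":0,"dy":0,"dz":-0.074,"wx":0,"wy":0,"wz":0}]'
python3 -m inch '[{"gripper":0.65,"dx":0,"dy":0,"dz":0,"wx":0,"wy":0,"wz":0},{"gripper":0.65,"dx":0,"dy":0,"dz":0,"wx":0,"wy":0,"wz":0},{"gripper":0.65,"dx":0,"dy":0,"dz":0,"wx":0,"wy":0,"wz":0},{"gripper":0.65,"dx":0,"dy":0,"dz":0,"wx":0,"wy":0,"wz":0},{"gripper":0.65,"dx":0,"dy":0,"dz":0,"wx":0,"wy":0,"wz":0}]'
python3 -m inch '[{"gripper":0.65,"dx":0,"dy":0,"dz":0.03,"wx":0,"wy":0,"wz":0},{"gripper":0.65,"dx":0,"dy":0,"dz":0.07,"wx":0,"wy":0,"wz":0},{"gripper":0.65,"dx":0,"dy":0,"dz":0.11,"wx":0,"wy":0,"wz":0},{"gripper":0.65,"dx":0,"dy":0,"dz":0.15,"wx":0,"wy":0,"wz":0},{"gripper":0.65,"dx":0,"dy":0,"dz":0.175,"wx":0,"wy":0,"wz":0}]'
python3 - <<'E'
from h import *
for a in("wrist","top"):
    for b in blobs(a,(105,120,40),(125,255,255),56 if a=="wrist" else 50,15 if a=="top" else 100): print(a,"blue",*b)
E
python3 -m inch '[{"gripper":0.7,"dx":-0.01,"dy":-0.03,"dz":0,"wx":0,"wy":0,"wz":0},{"gripper":0.7,"dx":-0.02,"dy":-0.07,"dz":0,"wx":0,"wy":0,"wz":0},{"gripper":0.7,"dx":-0.025,"dy":-0.11,"dz":0,"wx":0,"wy":0,"wz":0},{"gripper":0.7,"dx":-0.03,"dy":-0.15,"dz":0,"wx":0,"wy":0,"wz":0},{"gripper":0.7,"dx":-0.03,"dy":-0.19,"dz":0,"wx":0,"wy":0,"wz":0}]'
python3 -m inch '[{"gripper":0.7,"dx":-0.01,"dy":-0.04,"dz":0,"wx":0,"wy":0,"wz":0},{"gripper":0.7,"dx":-0.02,"dy":-0.08,"dz":0,"wx":0,"wy":0,"wz":0},{"gripper":0.7,"dx":-0.03,"dy":-0.12,"dz":0,"wx":0,"wy":0,"wz":0},{"gripper":0.7,"dx":-0.034,"dy":-0.155,"dz":0,"wx":0,"wy":0,"wz":0},{"gripper":0.7,"dx":-0.034,"dy":-0.178,"dz":0,"wx":0,"wy":0,"wz":0}]'
python3 - <<'E'
from h import *
for b in blobs("wrist",(105,120,40),(125,255,255),50,100): print("blue",*b)
print(manip.read_state()["eef_pos"])
E
```

```text
clock: 17.62
eef_pos: [506.8, 154.3, 27.3]
eef_rot: [-3.14, 0.0, 1.599]
wrist_force: [-0.5, -0.2, -1.7]
finger_gap: 39.7
finger_force: 20.0
clock: 18.03
eef_pos: [507.7, 154.7, 28.8]
eef_rot: [3.141, -0.0, 1.599]
wrist_force: [0.1, -0.2, -0.0]
finger_gap: 60.9
finger_force: 0.0
clock: 18.45
eef_pos: [508.1, 154.8, 207.9]
eef_rot: [3.137, -0.001, 1.599]
wrist_force: [-0.5, 0.4, 0.1]
finger_gap: 61.1
finger_force: 0.0
wrist blue [314.  83.] [ 23  25 463] [504. 258.]
wrist blue [314. 139.] [ 22  22 393] [506. 206.]
wrist blue [315. 190.] [ 21  21 343] [508. 153.]
wrist blue [229. 384.] [ 15  28 170] [ 407. -103.]
top blue [195. 188.] [20 15 83] [618. 383.]
top blue [404. 254.] [ 7  6 36] [ 444. -211.]
top blue [376. 274.] [13 13 96] [ 386. -133.]
clock: 18.97
eef_pos: [476.3, -36.9, 202.8]
eef_rot: [-3.141, -0.0, 1.599]
wrist_force: [0.3, 0.5, 0.2]
finger_gap: 65.7
finger_force: 0.0
clock: 19.38
eef_pos: [442.2, -216.1, 202.7]
eef_rot: [-3.141, -0.0, 1.597]
wrist_force: [1.3, 0.7, -0.6]
finger_gap: 65.6
finger_force: 0.0
blue [256. 107.] [ 21  23 297] [ 381. -137.]
blue [317. 188.] [ 21  18 263] [ 443. -216.]
[ 442.50902314 -218.29376362  202.50116734]
```

```bash
python3 -m inch '[{"gripper":0.58,"dx":0.001,"dy":-0.001,"dz":-0.04,"wx":0,"wy":0,"wz":0},{"gripper":0.58,"dx":0.001,"dy":-0.001,"dz":-0.08,"wx":0,"wy":0,"wz":0},{"gripper":0.58,"dx":0.001,"dy":-0.001,"dz":-0.12,"wx":0,"wy":0,"wz":0},{"gripper":0.58,"dx":0.001,"dy":-0.001,"dz":-0.155,"wx":0,"wy":0,"wz":0},{"gripper":0.58,"dx":0.001,"dy":-0.001,"dz":-0.181,"wx":0,"wy":0,"wz":0}]'
python3 -m inch '[{"gripper":0.25,"dx":0,"dy":0,"dz":0,"wx":0,"wy":0,"wz":0},{"gripper":0.25,"dx":0,"dy":0,"dz":0,"wx":0,"wy":0,"wz":0},{"gripper":0.25,"dx":0,"dy":0,"dz":0,"wx":0,"wy":0,"wz":0},{"gripper":0.25,"dx":0,"dy":0,"dz":0,"wx":0,"wy":0,"wz":0},{"gripper":0.25,"dx":0,"dy":0,"dz":0,"wx":0,"wy":0,"wz":0}]'
python3 -m inch '[{"gripper":0.25,"dx":0,"dy":0,"dz":0.02,"wx":0,"wy":0,"wz":0},{"gripper":0.25,"dx":0,"dy":0,"dz":0.06,"wx":0,"wy":0,"wz":0},{"gripper":0.25,"dx":0,"dy":0,"dz":0.1,"wx":0,"wy":0,"wz":0},{"gripper":0.25,"dx":0,"dy":0,"dz":0.13,"wx":0,"wy":0,"wz":0},{"gripper":0.25,"dx":0,"dy":0,"dz":0.14,"wx":0,"wy":0,"wz":0}]'
python3 -m inch '[{"gripper":0.25,"dx":0.008,"dy":0.03,"dz":0,"wx":0,"wy":0,"wz":0},{"gripper":0.25,"dx":0.016,"dy":0.065,"dz":0,"wx":0,"wy":0,"wz":0},{"gripper":0.25,"dx":0.024,"dy":0.105,"dz":0,"wx":0,"wy":0,"wz":0},{"gripper":0.25,"dx":0.032,"dy":0.145,"dz":0,"wx":0,"wy":0,"wz":0},{"gripper":0.25,"dx":0.04,"dy":0.185,"dz":0,"wx":0,"wy":0,"wz":0}]'
python3 -m inch '[{"gripper":0.25,"dx":0.008,"dy":0.04,"dz":0,"wx":0,"wy":0,"wz":0},{"gripper":0.25,"dx":0.016,"dy":0.08,"dz":0,"wx":0,"wy":0,"wz":0},{"gripper":0.25,"dx":0.024,"dy":0.118,"dz":0,"wx":0,"wy":0,"wz":0},{"gripper":0.25,"dx":0.026,"dy":0.132,"dz":0,"wx":0,"wy":0,"wz":0},{"gripper":0.25,"dx":0.026,"dy":0.132,"dz":-0.03,"wx":0,"wy":0,"wz":0}]'
```

```text
clock: 19.85
eef_pos: [442.9, -213.4, 18.8]
eef_rot: [-3.138, -0.002, 1.599]
wrist_force: [0.7, 0.2, -0.1]
finger_gap: 54.7
finger_force: 0.0
clock: 20.27
eef_pos: [445.3, -214.8, 24.0]
eef_rot: [3.139, 0.001, 1.599]
wrist_force: [0.1, 0.4, -1.1]
finger_gap: 40.0
finger_force: 19.9
clock: 20.68
eef_pos: [446.0, -215.2, 168.2]
eef_rot: [3.135, 0.004, 1.599]
wrist_force: [-1.0, -0.4, -0.4]
finger_gap: 39.7
finger_force: 19.9
clock: 21.1
eef_pos: [484.4, -27.6, 162.7]
eef_rot: [3.141, 0.0, 1.598]
wrist_force: [-0.3, -0.7, -0.3]
finger_gap: 39.6
finger_force: 19.9
clock: 21.52
eef_pos: [513.0, 106.1, 136.6]
eef_rot: [3.133, -0.001, 1.602]
wrist_force: [1.1, -0.7, -1.0]
finger_gap: 39.8
finger_force: 19.9
```

```bash
python3 -m inch '[{"gripper":0.25,"dx":-0.002,"dy":0.003,"dz":-0.03,"wx":0,"wy":0,"wz":0},{"gripper":0.25,"dx":-0.002,"dy":0.003,"dz":-0.06,"wx":0,"wy":0,"wz":0},{"gripper":0.25,"dx":-0.002,"dy":0.003,"dz":-0.085,"wx":0,"wy":0,"wz":0},{"gripper":0.25,"dx":-0.002,"dy":0.003,"dz":-0.098,"wx":0,"wy":0,"wz":0},{"gripper":0.25,"dx":-0.002,"dy":0.003,"dz":-0.104,"wx":0,"wy":0,"wz":0}]'
python3 -m inch '[{"gripper":0.65,"dx":0,"dy":0,"dz":0,"wx":0,"wy":0,"wz":0},{"gripper":0.65,"dx":0,"dy":0,"dz":0,"wx":0,"wy":0,"wz":0},{"gripper":0.65,"dx":0,"dy":0,"dz":0,"wx":0,"wy":0,"wz":0},{"gripper":0.65,"dx":0,"dy":0,"dz":0,"wx":0,"wy":0,"wz":0},{"gripper":0.65,"dx":0,"dy":0,"dz":0,"wx":0,"wy":0,"wz":0}]'
python3 -m inch '[{"gripper":0.65,"dx":0,"dy":0,"dz":0.03,"wx":0,"wy":0,"wz":0},{"gripper":0.65,"dx":0,"dy":0,"dz":0.07,"wx":0,"wy":0,"wz":0},{"gripper":0.65,"dx":0,"dy":0,"dz":0.11,"wx":0,"wy":0,"wz":0},{"gripper":0.65,"dx":0,"dy":0,"dz":0.15,"wx":0,"wy":0,"wz":0},{"gripper":0.65,"dx":0,"dy":0,"dz":0.175,"wx":0,"wy":0,"wz":0}]'
python3 - <<'E'
from h import *
for a in("wrist","top"):
    for b in blobs(a,(105,120,40),(125,255,255),56 if a=="wrist" else 50,15 if a=="top" else 100): print(a,"blue",*b)
for b in blobs("top",*OR,54,12): print("or",*b)
cv2.imwrite("pics/s3.png",manip.camera("scene"))
t=manip.camera("top");cv2.imwrite("pics/top3.png",t)
E
```

```text
clock: 21.93
eef_pos: [506.8, 105.5, 27.0]
eef_rot: [-3.137, 0.0, 1.599]
wrist_force: [-17.2, -0.6, 31.1]
finger_gap: 39.7
finger_force: 20.0
clock: 22.35
eef_pos: [508.8, 105.6, 28.9]
eef_rot: [3.141, -0.0, 1.599]
wrist_force: [0.5, -0.2, 0.5]
finger_gap: 60.9
finger_force: 0.0
clock: 22.77
eef_pos: [509.2, 105.7, 208.0]
eef_rot: [3.137, -0.001, 1.599]
wrist_force: [0.9, -0.2, 0.7]
finger_gap: 60.9
finger_force: 0.0
wrist blue [314.  25.] [ 24  27 524] [504. 258.]
wrist blue [314.  86.] [ 24  25 462] [506. 206.]
wrist blue [315. 142.] [ 23  22 396] [508. 153.]
wrist blue [313. 188.] [ 22  21 347] [507. 106.]
top blue [195. 188.] [19 16 84] [618. 383.]
top blue [236. 228.] [ 6  6 33] [506. 260.]
top blue [376. 274.] [13 13 95] [ 386. -133.]
or [250. 140.] [ 16  11 160] [760. 228.]
or [449. 153.] [23 29 92] [ 730. -338.]
or [449. 193.] [11 10 81] [ 616. -336.]
or [194. 211.] [ 5  8 31] [554. 380.]
or [209. 222.] [18  5 71] [523. 337.]
```

View pics/s3.png

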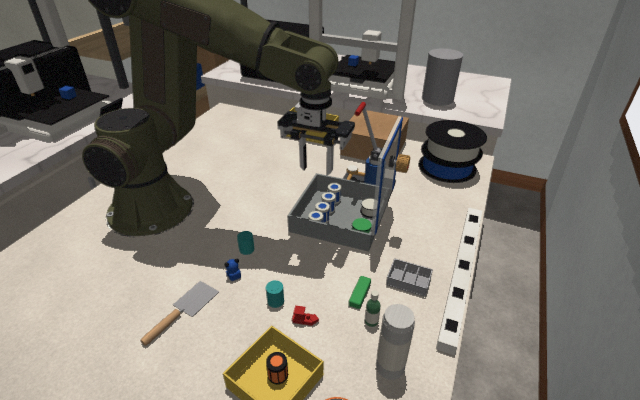

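All four blue canisters stand in a row in the case at about (325,203) in the scene view, the spent one is in the bin at (277,368), and the other objects are undisturbed. Next I'll measure the lid lean and the case pose.

```bash
python3 - <<'E'
from h import *
c=cam("top")
for uv in [(201,149),(297,147),(299,166),(219,171)]: print("top",uv,back(c,uv,300).round(),back(c,uv,60).round())
c=cam("scene")
for uv in [(402,120),(374,244)]: print(uv)
# project hypothetical case & lid for overlay
im=cv2.imread("pics/top3.png");ct=cam("top");sc=cv2.imread("pics/s3.png")
C=np.array([552,190,0]);y=0.03
R=Ro.from_euler('z',y).as_matrix()
def P(X):return C+R@np.array(X,float)
for cm,I in((ct,im),(c,sc)):
    def poly(pts,col):cv2.polylines(I,[np.array([proj(cm,P(p))*8 for p in pts]).astype(np.int32)],True,col,1,cv2.LINE_AA,3)
    poly([(-120,-115,60),(120,-115,60),(120,115,60),(-120,115,60)],(0,0,255))
    for th,col in((1.5,(0,255,0)),(1.65,(255,255,0))):
        poly([(120-240*np.cos(th),s*115,60+240*np.sin(th)) for s in(-1,1)]+[(120,115,60),(120,-115,60)],col)
a=cv2.resize(im[130:270,150:320],None,fx=2.6,fy=2.6,interpolation=cv2.INTER_CUBIC);b=cv2.resize(sc[100:260,280:420],None,fx=2.275,fy=2.275,interpolation=cv2.INTER_CUBIC)
cv2.imwrite("pics/ov.png",np.hstack([a,b]))
E
```

```text
top (201, 149) [675. 307. 300.] [730. 368.  60.]
top (297, 147) [684.  81. 300.] [740.  94.  60.]
top (299, 166) [638.  76. 300.] [685.  87.  60.]
top (219, 171) [624. 263. 300.] [667. 314.  60.]
(402, 120)
(374, 244)
```

View pics/ov.png

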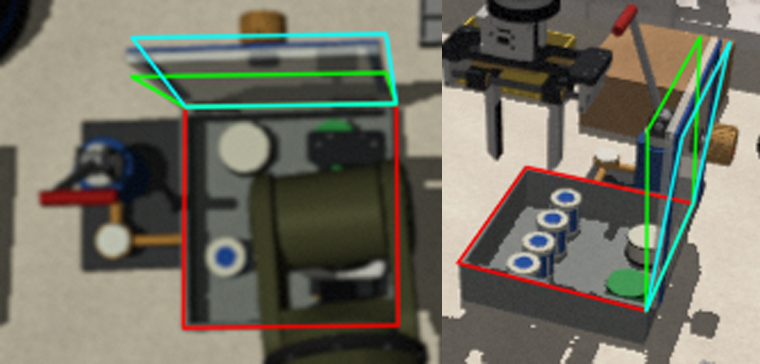

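The overlay matches in both views: case centre (552,190), yaw 0.03, lid about 1.6 rad, nut on its outer side. Going over the lid with closed fingers, at y=120 beside the nut.

```bash
python3 -m inch '[{"gripper":0,"dx":0,"dy":0.003,"dz":0.04,"wx":0,"wy":0,"wz":0},{"gripper":0,"dx":0,"dy":0.006,"dz":0.08,"wx":0,"wy":0,"wz":0},{"gripper":0,"dx":0,"dy":0.01,"dz":0.12,"wx":0,"wy":0,"wz":0},{"gripper":0,"dx":0,"dy":0.014,"dz":0.145,"wx":0,"wy":0,"wz":0},{"gripper":0,"dx":0,"dy":0.014,"dz":0.145,"wx":0,"wy":0,"wz":0}]'
python3 -m inch '[{"gripper":0,"dx":0.03,"dy":0,"dz":0,"wx":0,"wy":0,"wz":0},{"gripper":0,"dx":0.06,"dy":0,"dz":0,"wx":0,"wy":0,"wz":0},{"gripper":0,"dx":0.09,"dy":0,"dz":0,"wx":0,"wy":0,"wz":0},{"gripper":0,"dx":0.12,"dy":0,"dz":0,"wx":0,"wy":0,"wz":0},{"gripper":0,"dx":0.15,"dy":0,"dz":0,"wx":0,"wy":0,"wz":0}]'
python3 -m inch '[{"gripper":0,"dx":0.02,"dy":0,"dz":0,"wx":0,"wy":0,"wz":0},{"gripper":0,"dx":0.04,"dy":0,"dz":0,"wx":0,"wy":0,"wz":0},{"gripper":0,"dx":0.06,"dy":0,"dz":0,"wx":0,"wy":0,"wz":0},{"gripper":0,"dx":0.07,"dy":0,"dz":0,"wx":0,"wy":0,"wz":0},{"gripper":0,"dx":0.07,"dy":0,"dz":0,"wx":0,"wy":0,"wz":0}]'
python3 -c "
from cell import manip
print(manip.read_state()['joints'])"
```

```text
clock: 23.43
eef_pos: [509.4, 120.2, 352.3]
eef_rot: [3.136, -0.001, 1.599]
wrist_force: [-0.1, 0.4, -0.3]
finger_gap: 31.1
finger_force: 0.0
clock: 23.85
eef_pos: [659.8, 119.5, 345.6]
eef_rot: [-3.138, 0.0, 1.599]
wrist_force: [0.4, 0.3, 0.9]
finger_gap: 0.8
finger_force: 0.0
clock: 24.27
eef_pos: [730.0, 119.3, 343.5]
eef_rot: [-3.136, 0.001, 1.598]
wrist_force: [-0.3, 0.3, -0.1]
finger_gap: 0.3
finger_force: 0.0
[ 1.12498929e-01  7.88497643e-01  4.80548382e-01 -4.88671730e-05
  1.87818943e+00  8.51012326e-02]
```

```bash
python3 -m inch '[{"gripper":0,"dx":0,"dy":0,"dz":-0.02,"wx":0,"wy":0,"wz":0},{"gripper":0,"dx":0,"dy":0,"dz":-0.04,"wx":0,"wy":0,"wz":0},{"gripper":0,"dx":0,"dy":0,"dz":-0.06,"wx":0,"wy":0,"wz":0},{"gripper":0,"dx":0,"dy":0,"dz":-0.078,"wx":0,"wy":0,"wz":0},{"gripper":0,"dx":0,"dy":0,"dz":-0.078,"wx":0,"wy":0,"wz":0}]'
python3 -m inch '[{"gripper":0,"dx":-0.008,"dy":0,"dz":0,"wx":0,"wy":0,"wz":0},{"gripper":0,"dx":-0.016,"dy":0,"dz":0,"wx":0,"wy":0,"wz":0},{"gripper":0,"dx":-0.024,"dy":0,"dz":0,"wx":0,"wy":0,"wz":0},{"gripper":0,"dx":-0.032,"dy":0,"dz":0,"wx":0,"wy":0,"wz":0},{"gripper":0,"dx":-0.04,"dy":0,"dz":0,"wx":0,"wy":0,"wz":0}]'
python3 -m inch '[{"gripper":0,"dx":-0.008,"dy":0,"dz":0,"wx":0,"wy":0,"wz":0},{"gripper":0,"dx":-0.016,"dy":0,"dz":0,"wx":0,"wy":0,"wz":0},{"gripper":0,"dx":-0.024,"dy":0,"dz":0,"wx":0,"wy":0,"wz":0},{"gripper":0,"dx":-0.032,"dy":0,"dz":0,"wx":0,"wy":0,"wz":0},{"gripper":0,"dx":-0.04,"dy":0,"dz":0,"wx":0,"wy":0,"wz":0}]'
python3 - <<'E'
from h import *
a=manip.camera("scene")[60:260,240:480];cv2.imwrite("pics/s4.png",cv2.resize(a,None,fx=2.5,fy=2.5))
E
```

```text
clock: 24.68
eef_pos: [727.0, 119.5, 264.8]
eef_rot: [-3.134, 0.001, 1.599]
wrist_force: [-0.3, 0.0, 0.1]
finger_gap: 0.5
finger_force: 0.0
clock: 25.1
eef_pos: [687.9, 119.5, 271.0]
eef_rot: [3.141, 0.0, 1.599]
wrist_force: [2.6, -1.4, 0.4]
finger_gap: 0.6
finger_force: 0.9
clock: 25.52
eef_pos: [647.9, 119.5, 270.8]
eef_rot: [3.141, 0.0, 1.599]
wrist_force: [1.6, 0.3, -0.1]
finger_gap: 0.8
finger_force: 0.7
```

View pics/s4.png

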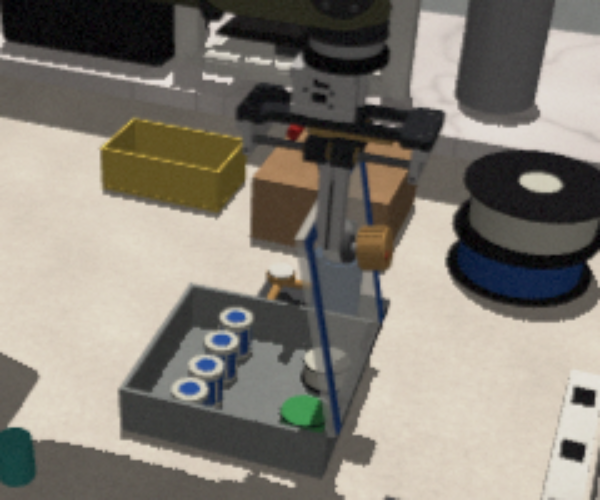

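The lid is following the fingers and has left the upright (its top edge is at about (310,235) in the crop). Continuing along the arc.

```bash
python3 -m inch '[{"gripper":0,"dx":-0.008,"dy":0,"dz":-0.002,"wx":0,"wy":0,"wz":0},{"gripper":0,"dx":-0.016,"dy":0,"dz":-0.005,"wx":0,"wy":0,"wz":0},{"gripper":0,"dx":-0.024,"dy":0,"dz":-0.008,"wx":0,"wy":0,"wz":0},{"gripper":0,"dx":-0.032,"dy":0,"dz":-0.012,"wx":0,"wy":0,"wz":0},{"gripper":0,"dx":-0.04,"dy":0,"dz":-0.016,"wx":0,"wy":0,"wz":0}]'
python3 -m inch '[{"gripper":0,"dx":-0.008,"dy":0,"dz":-0.004,"wx":0,"wy":0,"wz":0},{"gripper":0,"dx":-0.016,"dy":0,"dz":-0.008,"wx":0,"wy":0,"wz":0},{"gripper":0,"dx":-0.024,"dy":0,"dz":-0.013,"wx":0,"wy":0,"wz":0},{"gripper":0,"dx":-0.032,"dy":0,"dz":-0.018,"wx":0,"wy":0,"wz":0},{"gripper":0,"dx":-0.04,"dy":0,"dz":-0.023,"wx":0,"wy":0,"wz":0}]'
python3 -m inch '[{"gripper":0,"dx":-0.008,"dy":0,"dz":-0.007,"wx":0,"wy":0,"wz":0},{"gripper":0,"dx":-0.016,"dy":0,"dz":-0.014,"wx":0,"wy":0,"wz":0},{"gripper":0,"dx":-0.024,"dy":0,"dz":-0.022,"wx":0,"wy":0,"wz":0},{"gripper":0,"dx":-0.032,"dy":0,"dz":-0.03,"wx":0,"wy":0,"wz":0},{"gripper":0,"dx":-0.036,"dy":0,"dz":-0.04,"wx":0,"wy":0,"wz":0}]'
python3 -m inch '[{"gripper":0,"dx":0,"dy":0,"dz":0,"wx":0,"wy":0,"wz":0},{"gripper":0,"dx":0,"dy":0,"dz":0,"wx":0,"wy":0,"wz":0},{"gripper":0,"dx":0,"dy":0,"dz":0,"wx":0,"wy":0,"wz":0},{"gripper":0,"dx":0,"dy":0,"dz":0,"wx":0,"wy":0,"wz":0},{"gripper":0,"dx":0,"dy":0,"dz":0,"wx":0,"wy":0,"wz":0}]'
python3 - <<'E'
from h import *
a=manip.camera("scene")[60:260,240:480];b=manip.camera("top")[130:270,150:320];cv2.imwrite("pics/s5.png",np.hstack([cv2.resize(a,(480,400)),cv2.resize(b,(320,264)).copy() if 0 else cv2.copyMakeBorder(cv2.resize(b,(320,264)),0,136,0,0,0)]))
E
```

```text
clock: 25.98
eef_pos: [608.2, 119.6, 254.9]
eef_rot: [3.141, -0.0, 1.599]
wrist_force: [0.7, -0.2, 1.1]
finger_gap: 0.0
finger_force: 0.5
clock: 26.4
eef_pos: [568.1, 119.6, 231.7]
eef_rot: [3.141, -0.0, 1.599]
wrist_force: [0.3, -0.4, -0.4]
finger_gap: 0.7
finger_force: 0.2
clock: 26.82
eef_pos: [532.1, 119.7, 191.8]
eef_rot: [3.141, -0.0, 1.599]
wrist_force: [0.3, -0.0, 0.0]
finger_gap: 0.3
finger_force: 0.0
clock: 27.23
eef_pos: [532.9, 119.6, 191.8]
eef_rot: [3.141, -0.0, 1.599]
wrist_force: [0.4, -0.6, -0.0]
finger_gap: 0.6
finger_force: 0.0
```

View pics/s5.png

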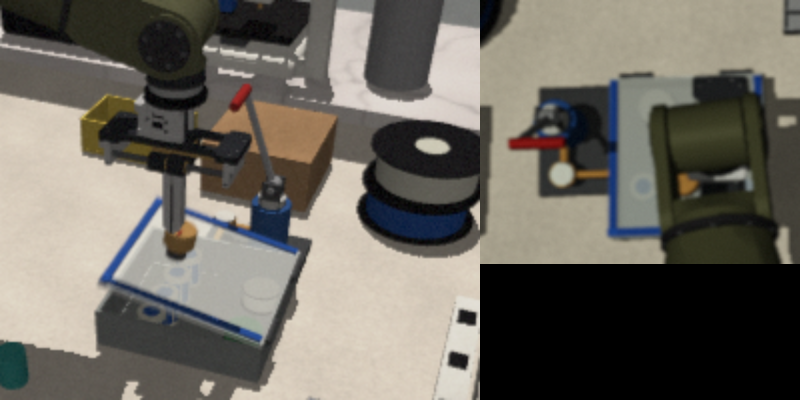

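The lid is low and sinking shut by itself, with the nut on top at (180,235) in the left crop. Meanwhile I move above the nut's expected place (507,189) and wind the wrist back by 150°.

```bash
python3 -m inch '[{"gripper":0.75,"dx":-0.01,"dy":0.02,"dz":0.02,"wx":0,"wy":0,"wz":7},{"gripper":0.75,"dx":-0.025,"dy":0.04,"dz":0.04,"wx":0,"wy":0,"wz":14},{"gripper":0.75,"dx":-0.025,"dy":0.069,"dz":0.04,"wx":0,"wy":0,"wz":21},{"gripper":0.75,"dx":-0.025,"dy":0.069,"dz":0.04,"wx":0,"wy":0,"wz":28},{"gripper":0.75,"dx":-0.025,"dy":0.069,"dz":0.04,"wx":0,"wy":0,"wz":35}]'
python3 -m inch '[{"gripper":0.75,"dx":0,"dy":0,"dz":0,"wx":0,"wy":0,"wz":7},{"gripper":0.75,"dx":0,"dy":0,"dz":0,"wx":0,"wy":0,"wz":14},{"gripper":0.75,"dx":0,"dy":0,"dz":0,"wx":0,"wy":0,"wz":21},{"gripper":0.75,"dx":0,"dy":0,"dz":0,"wx":0,"wy":0,"wz":28},{"gripper":0.75,"dx":0,"dy":0,"dz":0,"wx":0,"wy":0,"wz":35}]'
python3 -m inch '[{"gripper":0.75,"dx":0,"dy":0,"dz":0,"wx":0,"wy":0,"wz":7},{"gripper":0.75,"dx":0,"dy":0,"dz":0,"wx":0,"wy":0,"wz":14},{"gripper":0.75,"dx":0,"dy":0,"dz":0,"wx":0,"wy":0,"wz":21},{"gripper":0.75,"dx":0,"dy":0,"dz":0,"wx":0,"wy":0,"wz":28},{"gripper":0.75,"dx":0,"dy":0,"dz":0,"wx":0,"wy":0,"wz":35}]'
python3 -m inch '[{"gripper":0.75,"dx":0,"dy":0,"dz":0,"wx":0,"wy":0,"wz":7},{"gripper":0.75,"dx":0,"dy":0,"dz":0,"wx":0,"wy":0,"wz":14},{"gripper":0.75,"dx":0,"dy":0,"dz":0,"wx":0,"wy":0,"wz":21},{"gripper":0.75,"dx":0,"dy":0,"dz":0,"wx":0,"wy":0,"wz":28},{"gripper":0.75,"dx":0,"dy":0,"dz":0,"wx":0,"wy":0,"wz":35}]'
python3 - <<'E'
from h import *
s=manip.read_state();print(s["joints"],s["eef_pos"])
c,im=shot("wrist","w5");print(proj(c,[507,189,118]))
hsv=cv2.cvtColor(im,cv2.COLOR_BGR2HSV)
m=cv2.inRange(hsv,(8,60,50),(30,255,255));n,l,st,ce=cv2.connectedComponentsWithStats(m)
for i in range(1,n):
    if st[i,4]>150:print(st[i],ce[i].round(),back(c,ce[i],115).round())
E
```

```text
clock: 27.75
eef_pos: [507.4, 189.9, 231.9]
eef_rot: [3.141, 0.0, 2.218]
wrist_force: [0.4, -0.9, 0.7]
finger_gap: 30.0
finger_force: 0.0
clock: 28.17
eef_pos: [507.7, 188.6, 231.6]
eef_rot: [3.142, 0.0, 2.826]
wrist_force: [-0.6, 0.4, -0.3]
finger_gap: 63.7
finger_force: 0.0
clock: 28.58
eef_pos: [507.6, 188.6, 231.5]
eef_rot: [-3.142, 0.0, -2.846]
wrist_force: [-0.1, -0.2, -0.3]
finger_gap: 70.4
finger_force: 0.0
clock: 29.0
eef_pos: [507.7, 188.6, 231.6]
eef_rot: [-3.142, 0.0, -2.235]
wrist_force: [-0.1, -0.4, 0.8]
finger_gap: 70.4
finger_force: 0.0
[ 2.88126264e-01  2.61738325e-01  1.50851585e+00  2.28276371e-05
  1.37117584e+00 -2.18924953e+00] [507.65862488 188.63638572 231.56158572]
[318.10618308 197.72517812]
[ 296  168   48   52 1877] [320. 194.] [504. 188. 115.]
[603 270  37  47 902] [627. 293.] [320. 465. 115.]
[373 302  21  20 229] [383. 313.] [531. 331. 115.]
[155 322  29  66 864] [166. 355.] [749. 228. 115.]
[450 322  29  66 887] [467. 355.] [489. 431. 115.]
[400 373  27  27 471] [413. 388.] [561. 434. 115.]
```

View pics/w5.png

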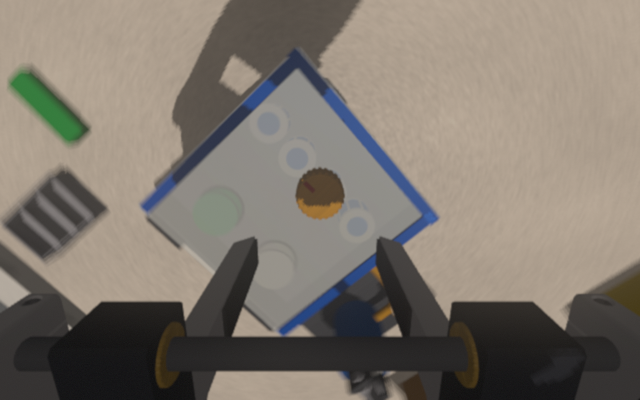

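The lid is shut over the four canisters, and the nut top is at (320,190), about (506,188), almost under the tool. Going down and gripping.

```bash
python3 -m inch '[{"gripper":0.75,"dx":-0.001,"dy":0,"dz":-0.03,"wx":0,"wy":0,"wz":0},{"gripper":0.75,"dx":-0.001,"dy":0,"dz":-0.06,"wx":0,"wy":0,"wz":0},{"gripper":0.75,"dx":-0.001,"dy":0,"dz":-0.09,"wx":0,"wy":0,"wz":0},{"gripper":0.75,"dx":-0.001,"dy":0,"dz":-0.12,"wx":0,"wy":0,"wz":0},{"gripper":0.75,"dx":-0.001,"dy":0,"dz":-0.14,"wx":0,"wy":0,"wz":0}]'
python3 -m inch '[{"gripper":0.75,"dx":0,"dy":0,"dz":0,"wx":0,"wy":0,"wz":0},{"gripper":0.35,"dx":0,"dy":0,"dz":0,"wx":0,"wy":0,"wz":0},{"gripper":0.35,"dx":0,"dy":0,"dz":0,"wx":0,"wy":0,"wz":0},{"gripper":0.35,"dx":0,"dy":0,"dz":0,"wx":0,"wy":0,"wz":0},{"gripper":0.35,"dx":0,"dy":0,"dz":0,"wx":0,"wy":0,"wz":0}]' 30
python3 -m inch '[{"gripper":0.35,"dx":0,"dy":0,"dz":0,"wx":0,"wy":0,"wz":-4},{"gripper":0.35,"dx":0,"dy":0,"dz":0,"wx":0,"wy":0,"wz":-8},{"gripper":0.35,"dx":0,"dy":0,"dz":-0.001,"wx":0,"wy":0,"wz":-13},{"gripper":0.35,"dx":0,"dy":0,"dz":-0.001,"wx":0,"wy":0,"wz":-19},{"gripper":0.35,"dx":0,"dy":0,"dz":-0.001,"wx":0,"wy":0,"wz":-25}]'
python3 -c "
from cell import manip
s=manip.read_state();print(s['moment'],s['joints'][5])"
```

```text
clock: 29.47
eef_pos: [505.7, 188.4, 88.9]
eef_rot: [3.14, -0.002, -2.244]
wrist_force: [0.4, -0.1, -0.6]
finger_gap: 70.3
finger_force: 0.0
clock: 29.88
eef_pos: [507.0, 188.9, 92.9]
eef_rot: [-3.141, 0.002, -2.242]
wrist_force: [-13.7, 10.7, 3.8]
finger_gap: 47.4
finger_force: 9.0
clock: 30.3
eef_pos: [505.7, 189.6, 91.8]
eef_rot: [3.14, -0.0, -2.682]
wrist_force: [-11.0, 4.5, 8.6]
finger_gap: 43.6
finger_force: 30.0
[0.93467739 2.09822312 0.07273202] -1.7409833032053486
```

```bash
python3 -m inch '[{"gripper":0.35,"dx":-0.001,"dy":0.0005,"dz":0,"wx":0,"wy":0,"wz":-7},{"gripper":0.35,"dx":-0.001,"dy":0.0005,"dz":0,"wx":0,"wy":0,"wz":-14},{"gripper":0.35,"dx":-0.001,"dy":0.0005,"dz":-0.0005,"wx":0,"wy":0,"wz":-21},{"gripper":0.35,"dx":-0.001,"dy":0.0005,"dz":-0.001,"wx":0,"wy":0,"wz":-28},{"gripper":0.35,"dx":-0.001,"dy":0.0005,"dz":-0.001,"wx":0,"wy":0,"wz":-35}]'
python3 -m inch '[{"gripper":0.35,"dx":0,"dy":0,"dz":0,"wx":0,"wy":0,"wz":-7},{"gripper":0.35,"dx":0,"dy":0,"dz":0,"wx":0,"wy":0,"wz":-14},{"gripper":0.35,"dx":0,"dy":0,"dz":-0.0005,"wx":0,"wy":0,"wz":-21},{"gripper":0.35,"dx":0,"dy":0,"dz":-0.001,"wx":0,"wy":0,"wz":-28},{"gripper":0.35,"dx":0,"dy":0,"dz":-0.001,"wx":0,"wy":0,"wz":-35}]'
python3 -c "
from cell import manip
s=manip.read_state();print(s['moment'],s['joints'][5])"
```

```text
clock: 30.72
eef_pos: [505.7, 189.0, 90.7]
eef_rot: [-3.141, 0.001, 2.989]
wrist_force: [-4.2, -2.9, 5.4]
finger_gap: 43.3
finger_force: 30.0
clock: 31.13
eef_pos: [505.4, 188.4, 89.5]
eef_rot: [-3.14, 0.001, 2.378]
wrist_force: [-5.9, -7.9, 5.0]
finger_gap: 43.6
finger_force: 30.0
[-1.40877141  1.11689502  0.0421516 ] -0.5169247535278187
```

```bash
python3 -m inch '[{"gripper":0.35,"dx":-0.0005,"dy":-0.0005,"dz":0,"wx":0,"wy":0,"wz":-7},{"gripper":0.35,"dx":-0.0005,"dy":-0.0005,"dz":-0.0005,"wx":0,"wy":0,"wz":-14},{"gripper":0.35,"dx":-0.0005,"dy":-0.0005,"dz":-0.001,"wx":0,"wy":0,"wz":-21},{"gripper":0.35,"dx":-0.0005,"dy":-0.0005,"dz":-0.001,"wx":0,"wy":0,"wz":-28},{"gripper":0.35,"dx":-0.0005,"dy":-0.0005,"dz":-0.0013,"wx":0,"wy":0,"wz":-35}]'
python3 -m inch '[{"gripper":0.35,"dx":0,"dy":0,"dz":0,"wx":0,"wy":0,"wz":-7},{"gripper":0.35,"dx":0,"dy":0,"dz":-0.0005,"wx":0,"wy":0,"wz":-14},{"gripper":0.35,"dx":0,"dy":0,"dz":-0.001,"wx":0,"wy":0,"wz":-21},{"gripper":0.35,"dx":0,"dy":0,"dz":-0.001,"wx":0,"wy":0,"wz":-28},{"gripper":0.35,"dx":0,"dy":0,"dz":-0.0013,"wx":0,"wy":0,"wz":-35}]'
python3 -m inch '[{"gripper":0.35,"dx":0,"dy":0,"dz":0,"wx":0,"wy":0,"wz":-7},{"gripper":0.35,"dx":0,"dy":0,"dz":-0.0005,"wx":0,"wy":0,"wz":-14},{"gripper":0.35,"dx":0,"dy":0,"dz":-0.001,"wx":0,"wy":0,"wz":-21},{"gripper":0.35,"dx":0,"dy":0,"dz":-0.001,"wx":0,"wy":0,"wz":-28},{"gripper":0.35,"dx":0,"dy":0,"dz":-0.0013,"wx":0,"wy":0,"wz":-35}]'
python3 -c "
from cell import manip
s=manip.read_state();print(s['moment'],s['joints'][5])"
```

```text
clock: 31.55
eef_pos: [504.7, 188.1, 88.2]
eef_rot: [-3.141, 0.001, 1.767]
wrist_force: [-6.9, -6.1, 8.0]
finger_gap: 43.4
finger_force: 30.0
clock: 31.97
eef_pos: [504.1, 188.2, 86.8]
eef_rot: [-3.14, 0.002, 1.156]
wrist_force: [-11.7, -3.6, 10.4]
finger_gap: 43.4
finger_force: 30.0
clock: 32.38
eef_pos: [503.7, 188.6, 85.6]
eef_rot: [-3.14, 0.003, 0.545]
wrist_force: [-14.1, -2.4, 12.1]
finger_gap: 43.6
finger_force: 30.0
[-0.24420519  3.02725159  0.06328246] 1.3150929216016047
```

```bash
python3 -m inch '[{"gripper":0.35,"dx":-0.001,"dy":0,"dz":0,"wx":0,"wy":0,"wz":-7},{"gripper":0.35,"dx":-0.002,"dy":0,"dz":0,"wx":0,"wy":0,"wz":-14},{"gripper":0.35,"dx":-0.002,"dy":0,"dz":-0.0005,"wx":0,"wy":0,"wz":-21},{"gripper":0.35,"dx":-0.002,"dy":0,"dz":-0.001,"wx":0,"wy":0,"wz":-28},{"gripper":0.35,"dx":-0.002,"dy":0,"dz":-0.001,"wx":0,"wy":0,"wz":-35}]'
python3 -m inch '[{"gripper":0.35,"dx":0,"dy":0,"dz":0,"wx":0,"wy":0,"wz":-6},{"gripper":0.35,"dx":0,"dy":0,"dz":0,"wx":0,"wy":0,"wz":-12},{"gripper":0.35,"dx":0,"dy":0,"dz":-0.0005,"wx":0,"wy":0,"wz":-18},{"gripper":0.35,"dx":0,"dy":0,"dz":-0.001,"wx":0,"wy":0,"wz":-24},{"gripper":0.35,"dx":0,"dy":0,"dz":-0.001,"wx":0,"wy":0,"wz":-24}]'
python3 -c "
from cell import manip
s=manip.read_state();print(s['moment'],s['joints'][5])"
```

```text
clock: 32.8
eef_pos: [503.3, 189.2, 84.8]
eef_rot: [-3.14, -0.001, -0.066]
wrist_force: [-1.6, 3.5, 2.3]
finger_gap: 43.1
finger_force: 30.0
clock: 33.22
eef_pos: [503.4, 189.6, 83.9]
eef_rot: [-3.139, -0.001, -0.485]
wrist_force: [-1.9, 5.1, 2.8]
finger_gap: 43.4
finger_force: 30.0
[1.12613806 0.54264874 0.39341065] 2.3463008998020816
```

Torque rose to 0.39 N m, which could be the stop. I regrip with the wrist wound back to verify.

```bash
python3 -m inch '[{"gripper":0.75,"dx":0,"dy":0,"dz":0,"wx":0,"wy":0,"wz":0},{"gripper":0.75,"dx":0,"dy":0,"dz":0,"wx":0,"wy":0,"wz":0},{"gripper":0.75,"dx":0,"dy":0,"dz":0,"wx":0,"wy":0,"wz":0},{"gripper":0.75,"dx":0,"dy":0,"dz":0,"wx":0,"wy":0,"wz":0},{"gripper":0.75,"dx":0,"dy":0,"dz":0,"wx":0,"wy":0,"wz":0}]'
python3 -m inch '[{"gripper":0.75,"dx":0,"dy":0,"dz":0,"wx":0,"wy":0,"wz":7},{"gripper":0.75,"dx":0,"dy":0,"dz":0,"wx":0,"wy":0,"wz":14},{"gripper":0.75,"dx":0,"dy":0,"dz":0,"wx":0,"wy":0,"wz":21},{"gripper":0.75,"dx":0,"dy":0,"dz":0,"wx":0,"wy":0,"wz":28},{"gripper":0.75,"dx":0,"dy":0,"dz":0,"wx":0,"wy":0,"wz":35}]'
python3 -m inch '[{"gripper":0.75,"dx":0,"dy":0,"dz":0,"wx":0,"wy":0,"wz":7},{"gripper":0.75,"dx":0,"dy":0,"dz":0,"wx":0,"wy":0,"wz":14},{"gripper":0.75,"dx":0,"dy":0,"dz":0,"wx":0,"wy":0,"wz":21},{"gripper":0.75,"dx":0,"dy":0,"dz":0,"wx":0,"wy":0,"wz":28},{"gripper":0.75,"dx":0,"dy":0,"dz":0,"wx":0,"wy":0,"wz":35}]'
python3 -m inch '[{"gripper":0.75,"dx":0,"dy":0,"dz":0,"wx":0,"wy":0,"wz":7},{"gripper":0.75,"dx":0,"dy":0,"dz":0,"wx":0,"wy":0,"wz":14},{"gripper":0.75,"dx":0,"dy":0,"dz":0,"wx":0,"wy":0,"wz":21},{"gripper":0.75,"dx":0,"dy":0,"dz":0,"wx":0,"wy":0,"wz":28},{"gripper":0.75,"dx":0,"dy":0,"dz":0,"wx":0,"wy":0,"wz":35}]'
python3 -m inch '[{"gripper":0.35,"dx":0,"dy":0,"dz":0,"wx":0,"wy":0,"wz":0},{"gripper":0.35,"dx":0,"dy":0,"dz":0,"wx":0,"wy":0,"wz":0},{"gripper":0.35,"dx":0,"dy":0,"dz":0,"wx":0,"wy":0,"wz":0},{"gripper":0.35,"dx":0,"dy":0,"dz":0,"wx":0,"wy":0,"wz":0},{"gripper":0.35,"dx":0,"dy":0,"dz":0,"wx":0,"wy":0,"wz":0}]' 30
python3 -m inch '[{"gripper":0.35,"dx":0,"dy":0,"dz":0,"wx":0,"wy":0,"wz":-4},{"gripper":0.35,"dx":0,"dy":0,"dz":0,"wx":0,"wy":0,"wz":-8},{"gripper":0.35,"dx":0,"dy":0,"dz":0,"wx":0,"wy":0,"wz":-12},{"gripper":0.35,"dx":0,"dy":0,"dz":0,"wx":0,"wy":0,"wz":-12},{"gripper":0.35,"dx":0,"dy":0,"dz":0,"wx":0,"wy":0,"wz":-12}]'
python3 -c "
from cell import manip
s=manip.read_state();print(s['moment'],s['joints'][5])"
```

```text
clock: 33.63
eef_pos: [503.1, 188.5, 82.6]
eef_rot: [3.142, -0.0, -0.478]
wrist_force: [0.4, -0.1, 0.8]
finger_gap: 69.7
finger_force: 0.0
clock: 34.05
eef_pos: [503.0, 188.5, 82.5]
eef_rot: [3.142, 0.0, 0.139]
wrist_force: [-0.7, 0.2, 0.0]
finger_gap: 70.6
finger_force: 0.0
clock: 34.47
eef_pos: [503.1, 188.5, 82.5]
eef_rot: [3.142, 0.0, 0.75]
wrist_force: [-0.5, -0.4, -0.2]
finger_gap: 70.8
finger_force: 0.0
clock: 34.88
eef_pos: [503.1, 188.5, 82.5]
eef_rot: [-3.142, 0.0, 1.36]
wrist_force: [0.2, 0.5, 0.3]
finger_gap: 71.1
finger_force: 0.0
clock: 35.3
eef_pos: [504.1, 188.4, 82.9]
eef_rot: [3.139, -0.0, 1.352]
wrist_force: [3.6, -2.5, -3.8]
finger_gap: 43.9
finger_force: 30.0
clock: 35.72
eef_pos: [503.9, 188.1, 82.9]
eef_rot: [3.139, -0.0, 1.143]
wrist_force: [3.7, -3.8, 1.5]
finger_gap: 43.3
finger_force: 30.0
[-0.86043396 -0.71283928  0.36426582] 0.7183514522424226
```

```bash
python3 -m inch '[{"gripper":0.35,"dx":0,"dy":0,"dz":0,"wx":0,"wy":0,"wz":0},{"gripper":0.35,"dx":0,"dy":0,"dz":0,"wx":0,"wy":0,"wz":-5},{"gripper":0.35,"dx":0,"dy":0,"dz":0,"wx":0,"wy":0,"wz":-10},{"gripper":0.35,"dx":0,"dy":0,"dz":0,"wx":0,"wy":0,"wz":-15},{"gripper":0.35,"dx":0,"dy":0,"dz":0,"wx":0,"wy":0,"wz":-15}]' 50
python3 -c "
from cell import manip
s=manip.read_state();print(s['moment'],s['joints'][5])"
python3 -m inch '[{"gripper":0.35,"dx":0,"dy":0,"dz":0,"wx":0,"wy":0,"wz":-4},{"gripper":0.35,"dx":0,"dy":0,"dz":0,"wx":0,"wy":0,"wz":-8},{"gripper":0.35,"dx":0,"dy":0,"dz":0,"wx":0,"wy":0,"wz":-12},{"gripper":0.35,"dx":0,"dy":0,"dz":0,"wx":0,"wy":0,"wz":-15},{"gripper":0.35,"dx":0,"dy":0,"dz":0,"wx":0,"wy":0,"wz":-18}]' 50
python3 -c "
from cell import manip
s=manip.read_state();print(s['moment'],s['joints'][5])"
```

```text
clock: 36.13
eef_pos: [503.5, 188.1, 83.0]
eef_rot: [3.14, 0.0, 0.877]
wrist_force: [0.6, -4.2, 6.9]
finger_gap: 43.7
finger_force: 50.0
[-0.87832443  0.07879578  0.04017954] 0.9847146216517917
clock: 36.55
eef_pos: [504.2, 189.0, 83.2]
eef_rot: [3.14, -0.003, 0.566]
wrist_force: [5.8, 2.9, 1.4]
finger_gap: 43.3
finger_force: 50.0
[ 0.50906069 -1.03720702  1.35991954] 1.2951810761552993
```

```bash
python3 -m inch '[{"gripper":0.35,"dx":-0.001,"dy":0,"dz":0,"wx":0,"wy":0,"wz":-4},{"gripper":0.35,"dx":-0.001,"dy":0,"dz":0,"wx":0,"wy":0,"wz":-8},{"gripper":0.35,"dx":-0.001,"dy":0,"dz":0,"wx":0,"wy":0,"wz":-12},{"gripper":0.35,"dx":-0.001,"dy":0,"dz":0,"wx":0,"wy":0,"wz":-16},{"gripper":0.35,"dx":-0.001,"dy":0,"dz":0,"wx":0,"wy":0,"wz":-20}]' 50
python3 -c "
from cell import manip
s=manip.read_state();print(s['moment'],s['joints'][5])"
python3 -m inch '[{"gripper":0.35,"dx":0,"dy":0,"dz":0,"wx":0,"wy":0,"wz":-4},{"gripper":0.35,"dx":0,"dy":0,"dz":0,"wx":0,"wy":0,"wz":-8},{"gripper":0.35,"dx":0,"dy":0,"dz":0,"wx":0,"wy":0,"wz":-12},{"gripper":0.35,"dx":0,"dy":0,"dz":0,"wx":0,"wy":0,"wz":-16},{"gripper":0.35,"dx":0,"dy":0,"dz":0,"wx":0,"wy":0,"wz":-20}]' 50
python3 -c "
from cell import manip
s=manip.read_state();print(s['moment'],s['joints'][5])"
```

```text
clock: 36.97
eef_pos: [503.7, 188.9, 83.6]
eef_rot: [3.141, -0.005, 0.217]
wrist_force: [6.3, 0.9, -2.9]
finger_gap: 42.9
finger_force: 50.0
[ 0.21634782 -0.99446026  0.97293688] 1.6456307611440588
clock: 37.38
eef_pos: [501.7, 189.3, 83.0]
eef_rot: [-3.141, 0.001, -0.132]
wrist_force: [-25.6, 10.7, 9.8]
finger_gap: 43.3
finger_force: 50.0
[1.963948   5.09988614 0.54905542] 1.9945434992393987
```

Torque reaches about 1 N m with the pads slipping and no more turning, so the nut is at its stop. Releasing and lifting to check.

```bash
python3 -m inch '[{"gripper":0.75,"dx":0,"dy":0,"dz":0,"wx":0,"wy":0,"wz":0},{"gripper":0.75,"dx":0,"dy":0,"dz":0,"wx":0,"wy":0,"wz":0},{"gripper":0.75,"dx":0,"dy":0,"dz":0,"wx":0,"wy":0,"wz":0},{"gripper":0.75,"dx":0,"dy":0,"dz":0,"wx":0,"wy":0,"wz":0},{"gripper":0.75,"dx":0,"dy":0,"dz":0,"wx":0,"wy":0,"wz":0}]' 20
python3 -m inch '[{"gripper":0.75,"dx":0,"dy":0,"dz":0.03,"wx":0,"wy":0,"wz":0},{"gripper":0.75,"dx":0,"dy":0,"dz":0.07,"wx":0,"wy":0,"wz":0},{"gripper":0.75,"dx":0,"dy":0,"dz":0.11,"wx":0,"wy":0,"wz":0},{"gripper":0.75,"dx":0,"dy":0,"dz":0.15,"wx":0,"wy":0,"wz":0},{"gripper":0.75,"dx":0,"dy":0,"dz":0.15,"wx":0,"wy":0,"wz":0}]'
python3 - <<'E'
from h import *
c,im=shot("wrist","w6")
C=np.array([552,190,0]);R=Ro.from_euler('z',.03).as_matrix()
I=im.copy()
# shut-lid outer face outline, nut top circle at z=110 (stop) and 114 , stud 118
q=lambda pts:np.array([proj(c,C+R@np.array(p,float))*8 for p in pts]).astype(np.int32)
cv2.polylines(I,[q([(-120,-115,70),(120,-115,70),(120,115,70),(-120,115,70)])],True,(0,0,255),1,cv2.LINE_AA,3)
cv2.imwrite("pics/w6.png",I)
P=C+R@np.array([-45,0,0]);print("nut expected",P)
E
```

```text
clock: 37.8
eef_pos: [502.1, 188.5, 82.5]
eef_rot: [3.141, 0.0, -0.129]
wrist_force: [-0.1, -0.1, 0.2]
finger_gap: 69.8
finger_force: 0.0
clock: 38.22
eef_pos: [504.2, 189.2, 240.5]
eef_rot: [-3.137, -0.01, -0.129]
wrist_force: [0.7, -0.2, 1.0]
finger_gap: 70.2
finger_force: 0.0
nut expected [507.02024848 188.65020249   0.        ]
```

View pics/w6.png

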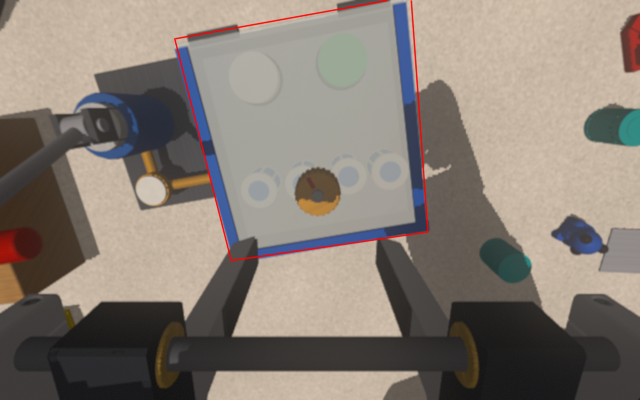

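The lid outline matches the shut pose within 2 px. The nut's mark at (312,185) looks the same as before, while the camera turned about 4.2 rad. Measuring the mark's angle in both pictures to get the nut's turn.

```bash
python3 - <<'E'
from h import *
for f,yaw,c0 in(("w5",-2.235,(320,189)),("w6",-0.129,(318,187))):
    im=cv2.imread(f"pics/{f}.png");a=im[c0[1]-26:c0[1]+30,c0[0]-28:c0[0]+28]
    hsv=cv2.cvtColor(im,cv2.COLOR_BGR2HSV)
    red=(im[...,2].astype(int)-1.5*im[...,1])
    h=hsv[...,0].astype(int)
    ys,xs=np.mgrid[0:400,0:640];r=np.hypot(xs-c0[0],ys-c0[1]);m=(r<19)
    # hue redness: mark
    sel=m&((h<8)|(h>170))
    print(f,sel.sum(),xs[sel].mean() if sel.any() else 0,ys[sel].mean() if sel.any() else 0)
    print(h[c0[1]-22:c0[1]+20:3,c0[0]-24:c0[0]+25:3])
    print(im[...,1][c0[1]-22:c0[1]+20:3,c0[0]-24:c0[0]+25:3])
E
```

```text
w5 44 308.70454545454544 186.63636363636363
[[110 110 107  17  18  20  16  19  18  17  18  19  25  19  19  17  26]
 [ 21  17  20  20  16  17  15  16  15  16  14  16  15  15  19  21  17]
 [ 22  19  21  16  16  15  16  16  15  16  15  16  14  18   0  21  21]
 [ 19  21  17  16  15  16  15  15  15  15  16  16  15  15 120  15  21]
 [ 19  18  17  15  16  16  15  16  16  15  15  17  16  15  15  19  21]
 [ 20  16  17   6  13  16  16  16  16  15  15  15  15  15  15  15  17]
 [ 20  15  15   5   2  13  17  16  15  16  16  15  16  15  16  16  19]
 [ 18  16  16  15   5   2  12  15  15  15  15  16  16  15  17  15  16]
 [ 16  15  16  16  16   7  11  16  15  16  15  16  15  16  16  15  16]
 [ 16  16  16  16  16  16  16  16  16  15  16  16  16  15  15  15  16]
 [ 16  16  15  15  15  16  16  16  16  17  15  16  16  15  15  15  16]
 [ 14  17  17  16  15  16  15  16  15  15  16  16  16  15  16  15  18]
 [ 16  17  17  16  16  16  16  16  15  16  16  16  17  17  17  16 120]
 [ 20  17  17  18  17  17  17  17  17  17  17  17  17  17  18  15 113]]
[[135 136 138 147 149 149 126 135 104 136 131 143 143 142 141
[... 2266 characters left out ...]
 91  72  74  66  79  79  80  80  80  79  75  71 125 156 156]
 [158 132  72  78  71  57  76  79  79  79  79  79  78  76  72 157 156]
 [158  90  78  79  79  60  60  79  79  78  78  79  78  79  74 147 156]
 [154  73  79  80  79  76  56  73  78  78  77  78  79  79  78 112 169]
 [153  77  79  80  78  78  72  75  74  78  79  78  77  78  78  87 170]
 [138  77  77  77  78  78  75  81  81  76  77  78  78  78  77  75 169]
 [145  77  78  78  77  78  80  81  81  81  77  77  77  77  94  96 163]
 [158  76  89  97  78  82  79  80  81  80  79  78  77  76 117 106 162]
 [162 113 136 136 130 132 111  86  84  96 102  97  80  95 129 142 163]
 [163 141 135 134 136 135 133 133 130 128 128 129 132 130 117 159 162]]
```

The mark turned about 4.45 rad clockwise overall and the stud now shows above the nut. The second grip's 1.48 rad gave only slipping at high torque, so the nut is tight (it started near 1.55). Now the pump: rise, turn so the fingers close along x, and look for the red grip numerically.

```bash
python3 -m inch '[{"gripper":0.5,"dx":0,"dy":0,"dz":0.03,"wx":0,"wy":0,"wz":7},{"gripper":0.5,"dx":0,"dy":0,"dz":0.06,"wx":0,"wy":0,"wz":14},{"gripper":0.5,"dx":0,"dy":0,"dz":0.09,"wx":0,"wy":0,"wz":21},{"gripper":0.5,"dx":0,"dy":0,"dz":0.11,"wx":0,"wy":0,"wz":28},{"gripper":0.5,"dx":0,"dy":0,"dz":0.13,"wx":0,"wy":0,"wz":35}]'
python3 -m inch '[{"gripper":0.5,"dx":0,"dy":0,"dz":0,"wx":0,"wy":0,"wz":7},{"gripper":0.5,"dx":0,"dy":0,"dz":0,"wx":0,"wy":0,"wz":14},{"gripper":0.5,"dx":0,"dy":0,"dz":0,"wx":0,"wy":0,"wz":21},{"gripper":0.5,"dx":0,"dy":0,"dz":0,"wx":0,"wy":0,"wz":28},{"gripper":0.5,"dx":0,"dy":0,"dz":0,"wx":0,"wy":0,"wz":35}]'
python3 -m inch '[{"gripper":0.5,"dx":0.01,"dy":0.02,"dz":0,"wx":0,"wy":0,"wz":7},{"gripper":0.5,"dx":0.02,"dy":0.05,"dz":0,"wx":0,"wy":0,"wz":14},{"gripper":0.5,"dx":0.03,"dy":0.08,"dz":0,"wx":0,"wy":0,"wz":21},{"gripper":0.5,"dx":0.04,"dy":0.1,"dz":0,"wx":0,"wy":0,"wz":28},{"gripper":0.5,"dx":0.04,"dy":0.11,"dz":0,"wx":0,"wy":0,"wz":29}]'
python3 - <<'E'
from h import *
s=manip.read_state();print(s["joints"].round(2),s["eef_pos"],s["eef_rot"])
for cn in("wrist","top","scene"):
    c,im=shot(cn)
    hsv=cv2.cvtColor(im,cv2.COLOR_BGR2HSV);m=cv2.inRange(hsv,(0,150,60),(7,255,255))|cv2.inRange(hsv,(172,150,60),(180,255,255))
    k,l,st,ce=cv2.connectedComponentsWithStats(m)
    for i in range(1,k):
        if st[i,4]>25:
            ys,xs=np.nonzero(l==i);b=cv2.boxPoints(cv2.minAreaRect(np.c_[xs,ys].astype(np.float32)))
            print(cn,st[i],b.round().tolist(),[back(c,p,280).round()[:2].tolist() for p in b],back(c,ce[i],280).round())
E
```

```text
clock: 38.68
eef_pos: [502.0, 188.5, 362.7]
eef_rot: [-3.141, 0.001, 0.488]
wrist_force: [-1.1, -0.5, -0.3]
finger_gap: 47.1
finger_force: 0.0
clock: 39.1
eef_pos: [502.1, 188.6, 361.0]
eef_rot: [-3.14, 0.001, 1.099]
wrist_force: [0.4, -0.4, -0.3]
finger_gap: 46.7
finger_force: 0.0
clock: 39.52
eef_pos: [542.7, 300.6, 359.7]
eef_rot: [-3.138, 0.001, 1.606]
wrist_force: [0.2, 0.2, -0.1]
finger_gap: 46.9
finger_force: 0.0
[0.45 0.42 1.02 0.   1.71 0.41] [542.73911882 300.56608704 359.66819041] [-3.13825715e+00  1.38108357e-03  1.60618458e+00]
wrist [ 308   97   19   90 1609] [[308.0, 97.0], [326.0, 97.0], [326.0, 186.0], [308.0, 186.0]] [[534.0, 389.0], [547.0, 389.0], [550.0, 321.0], [535.0, 320.0]] [542. 357. 280.]
wrist [327 391  29   9 204] [[327.0, 391.0], [355.0, 391.0], [355.0, 399.0], [327.0, 399.0]] [[560.0, 110.0], [588.0, 111.0], [589.0, 101.0], [561.0, 100.0]] [575. 105. 280.]
top [391 187  10  19 133] [[389.0, 188.0], [397.0, 186.0], [402.0, 204.0], [394.0, 206.0]] [[593.0, -137.0], [598.0, -156.0], [556.0, -167.0], [551.0, -148.0]] [ 573. -152.  280.]
scene [355 102  11  14  69] [[354.0, 113.0], [362.0, 101.0], [366.0, 103.0], [358.0, 116.0]] [[536.0, 320.0], [531.0, 411.0], [547.0, 398.0], [552.0, 309.0]] [541. 358. 280.]
scene [293 306  25  19 307] [[292.0, 322.0], [295.0, 305.0], [319.0, 309.0], [316.0, 326.0]] [[686.0, -391.0], [676.0, -361.0], [713.0, -353.0], [722.0, -383.0]] [ 697. -375.  280.]
```

The red bar spans y 320 to 389 at x about 542, so the grip point is about (542,346,280). Moving above, down and pinching.

```bash
python3 -m inch '[{"gripper":0.5,"dx":0,"dy":0.02,"dz":0,"wx":0,"wy":0,"wz":0},{"gripper":0.5,"dx":0,"dy":0.04,"dz":0,"wx":0,"wy":0,"wz":0},{"gripper":0.5,"dx":0,"dy":0.046,"dz":-0.01,"wx":0,"wy":0,"wz":0},{"gripper":0.5,"dx":0,"dy":0.046,"dz":-0.03,"wx":0,"wy":0,"wz":0},{"gripper":0.5,"dx":0,"dy":0.046,"dz":-0.045,"wx":0,"wy":0,"wz":0}]'
python3 -m inch '[{"gripper":0.5,"dx":0,"dy":0,"dz":-0.015,"wx":0,"wy":0,"wz":0},{"gripper":0.5,"dx":0,"dy":0,"dz":-0.03,"wx":0,"wy":0,"wz":0},{"gripper":0.5,"dx":0,"dy":0,"dz":-0.043,"wx":0,"wy":0,"wz":0},{"gripper":0.5,"dx":0,"dy":0,"dz":-0.053,"wx":0,"wy":0,"wz":0},{"gripper":0.5,"dx":0,"dy":0,"dz":-0.053,"wx":0,"wy":0,"wz":0}]'
python3 -m inch '[{"gripper":0.05,"dx":0,"dy":0,"dz":0,"wx":0,"wy":0,"wz":0},{"gripper":0.05,"dx":0,"dy":0,"dz":0,"wx":0,"wy":0,"wz":0},{"gripper":0.05,"dx":0,"dy":0,"dz":0,"wx":0,"wy":0,"wz":0},{"gripper":0.05,"dx":0,"dy":0,"dz":0,"wx":0,"wy":0,"wz":0},{"gripper":0.05,"dx":0,"dy":0,"dz":0,"wx":0,"wy":0,"wz":0}]' 30
python3 -m inch '[{"gripper":0.05,"dx":0,"dy":0,"dz":0,"wx":0,"wy":0,"wz":0},{"gripper":0.05,"dx":0,"dy":0,"dz":0,"wx":0,"wy":0,"wz":0},{"gripper":0.05,"dx":0,"dy":0,"dz":0,"wx":0,"wy":0,"wz":0},{"gripper":0.05,"dx":0,"dy":0,"dz":0,"wx":0,"wy":0,"wz":0},{"gripper":0.05,"dx":0,"dy":0,"dz":0,"wx":0,"wy":0,"wz":0}]' 30
python3 - <<'E'
import numpy as np
x0,z0=0,0
for q in np.arange(0,1.11,.1):
    f=np.radians(70)-q;print(round(q,1),round(160*(np.cos(np.radians(70))-np.cos(f)),1),round(160*(np.sin(f)-np.sin(np.radians(70))),1))
E
```

```text
clock: 40.08
eef_pos: [541.8, 343.6, 315.8]
eef_rot: [-3.141, 0.001, 1.596]
wrist_force: [0.3, -0.1, -1.2]
finger_gap: 47.1
finger_force: 0.0
clock: 40.5
eef_pos: [541.5, 343.2, 262.2]
eef_rot: [-3.139, 0.002, 1.597]
wrist_force: [-0.7, 0.5, -0.5]
finger_gap: 46.7
finger_force: 0.0
clock: 40.92
eef_pos: [542.2, 344.7, 265.0]
eef_rot: [3.141, -0.0, 1.599]
wrist_force: [-0.5, 1.3, -0.4]
finger_gap: 17.1
finger_force: 0.0
clock: 41.33
eef_pos: [542.0, 344.7, 264.9]
eef_rot: [3.141, -0.0, 1.599]
wrist_force: [-4.2, -1.8, 6.0]
finger_gap: 15.2
finger_force: 30.0
0.0 0.0 0.0
0.1 -14.7 -6.2
0.2 -28.8 -13.9
0.3 -42.0 -22.9
0.4 -54.2 -33.2
0.5 -65.4 -44.6
0.6 -75.3 -57.2
0.7 -84.0 -70.6
0.8 -91.3 -84.9
0.9 -97.1 -99.8
1.0 -101.4 -115.2
1.1 -104.1 -130.9
```

Bar gripped (15 mm gap). Pulling it along the arc.

```bash
python3 -m inch '[{"gripper":0.05,"dx":-0.006,"dy":0,"dz":-0.0023,"wx":0,"wy":0,"wz":0},{"gripper":0.05,"dx":-0.0118,"dy":-0.0003,"dz":-0.0048,"wx":0,"wy":0,"wz":0},{"gripper":0.05,"dx":-0.0175,"dy":-0.0005,"dz":-0.0077,"wx":0,"wy":0,"wz":0},{"gripper":0.05,"dx":-0.0232,"dy":-0.0007,"dz":-0.0107,"wx":0,"wy":0,"wz":0},{"gripper":0.05,"dx":-0.0288,"dy":-0.0009,"dz":-0.0139,"wx":0,"wy":0,"wz":0}]'
python3 -m inch '[{"gripper":0.05,"dx":-0.0054,"dy":-0.0001,"dz":-0.0035,"wx":0,"wy":0,"wz":0},{"gripper":0.05,"dx":-0.0106,"dy":-0.0003,"dz":-0.0071,"wx":0,"wy":0,"wz":0},{"gripper":0.05,"dx":-0.0157,"dy":-0.0005,"dz":-0.011,"wx":0,"wy":0,"wz":0},{"gripper":0.05,"dx":-0.0206,"dy":-0.0006,"dz":-0.015,"wx":0,"wy":0,"wz":0},{"gripper":0.05,"dx":-0.0254,"dy":-0.0008,"dz":-0.0193,"wx":0,"wy":0,"wz":0}]'
python3 -m inch '[{"gripper":0.05,"dx":-0.0045,"dy":-0.0001,"dz":-0.0044,"wx":0,"wy":0,"wz":0},{"gripper":0.05,"dx":-0.009,"dy":-0.0002,"dz":-0.009,"wx":0,"wy":0,"wz":0},{"gripper":0.05,"dx":-0.0132,"dy":-0.0004,"dz":-0.0138,"wx":0,"wy":0,"wz":0},{"gripper":0.05,"dx":-0.0172,"dy":-0.0005,"dz":-0.0188,"wx":0,"wy":0,"wz":0},{"gripper":0.05,"dx":-0.0211,"dy":-0.0006,"dz":-0.024,"wx":0,"wy":0,"wz":0}]'
```

```text
clock: 41.75
eef_pos: [513.2, 343.5, 250.3]
eef_rot: [3.141, 0.0, 1.598]
wrist_force: [5.6, -0.3, 0.7]
finger_gap: 15.1
finger_force: 30.0
clock: 42.17
eef_pos: [487.9, 343.0, 231.2]
eef_rot: [3.14, -0.0, 1.599]
wrist_force: [7.2, 0.4, 2.3]
finger_gap: 14.9
finger_force: 30.0
clock: 42.58
eef_pos: [467.1, 342.3, 207.3]
eef_rot: [3.139, -0.001, 1.599]
wrist_force: [8.0, -0.3, 3.7]
finger_gap: 15.2
finger_force: 30.0
```

```bash
python3 -m inch '[{"gripper":0.05,"dx":-0.0036,"dy":-0.0001,"dz":-0.0053,"wx":0,"wy":0,"wz":0},{"gripper":0.05,"dx":-0.007,"dy":-0.0002,"dz":-0.0106,"wx":0,"wy":0,"wz":0},{"gripper":0.05,"dx":-0.0102,"dy":-0.0003,"dz":-0.0162,"wx":0,"wy":0,"wz":0},{"gripper":0.05,"dx":-0.0132,"dy":-0.0004,"dz":-0.0219,"wx":0,"wy":0,"wz":0},{"gripper":0.05,"dx":-0.016,"dy":-0.0005,"dz":-0.0277,"wx":0,"wy":0,"wz":0}]'
python3 -m inch '[{"gripper":0.05,"dx":-0.0024,"dy":-0.0001,"dz":-0.0059,"wx":0,"wy":0,"wz":0},{"gripper":0.05,"dx":-0.0047,"dy":-0.0001,"dz":-0.0119,"wx":0,"wy":0,"wz":0},{"gripper":0.05,"dx":-0.0067,"dy":-0.0002,"dz":-0.018,"wx":0,"wy":0,"wz":0},{"gripper":0.05,"dx":-0.0085,"dy":-0.0002,"dz":-0.0241,"wx":0,"wy":0,"wz":0},{"gripper":0.05,"dx":-0.0101,"dy":-0.0003,"dz":-0.0303,"wx":0,"wy":0,"wz":0}]'
python3 -m inch '[{"gripper":0.05,"dx":-0.0005,"dy":0,"dz":-0.002,"wx":0,"wy":0,"wz":0},{"gripper":0.05,"dx":-0.001,"dy":0,"dz":-0.004,"wx":0,"wy":0,"wz":0},{"gripper":0.05,"dx":-0.001,"dy":0,"dz":-0.004,"wx":0,"wy":0,"wz":0},{"gripper":0.05,"dx":-0.001,"dy":0,"dz":-0.004,"wx":0,"wy":0,"wz":0},{"gripper":0.05,"dx":-0.001,"dy":0,"dz":-0.004,"wx":0,"wy":0,"wz":0}]'
```

```text
clock: 43.0
eef_pos: [451.6, 341.9, 179.9]
eef_rot: [3.138, -0.001, 1.598]
wrist_force: [9.2, -1.1, 4.2]
finger_gap: 14.8
finger_force: 30.0
clock: 43.42
eef_pos: [441.4, 341.5, 149.8]
eef_rot: [3.138, -0.001, 1.599]
wrist_force: [8.8, -2.4, 8.3]
finger_gap: 15.4
finger_force: 30.1
clock: 43.83
eef_pos: [440.6, 341.5, 146.1]
eef_rot: [3.139, -0.001, 1.599]
wrist_force: [8.5, -3.4, 6.5]
finger_gap: 15.2
finger_force: 30.1
```

```bash
python3 -m inch '[{"gripper":0.05,"dx":0,"dy":0,"dz":-0.001,"wx":0,"wy":0,"wz":0},{"gripper":0.05,"dx":-0.0005,"dy":0,"dz":-0.002,"wx":0,"wy":0,"wz":0},{"gripper":0.05,"dx":-0.0005,"dy":0,"dz":-0.003,"wx":0,"wy":0,"wz":0},{"gripper":0.05,"dx":-0.0005,"dy":0,"dz":-0.004,"wx":0,"wy":0,"wz":0},{"gripper":0.05,"dx":-0.0005,"dy":0,"dz":-0.004,"wx":0,"wy":0,"wz":0}]'
python3 - <<'E'
from h import *
c,im=shot("wrist")
hsv=cv2.cvtColor(im,cv2.COLOR_BGR2HSV);m=cv2.inRange(hsv,(0,150,50),(7,255,255))|cv2.inRange(hsv,(172,150,50),(180,255,255))
k,l,st,ce=cv2.connectedComponentsWithStats(m)
p=manip.read_state()["eef_pos"]
for i in range(1,k):
    if st[i,4]>60: print(st[i],ce[i].round(),back(c,ce[i],p[2]+19).round()-p.round())
E
```

```text
clock: 44.25
eef_pos: [440.2, 341.6, 143.7]
eef_rot: [3.138, -0.001, 1.599]
wrist_force: [1.5, -6.8, 21.8]
finger_gap: 14.9
finger_force: 30.1
[ 301  193   31  124 3237] [316. 254.] [ 0.  6. 19.]
```

```bash
python3 -m inch '[{"gripper":0.05,"dx":0,"dy":0,"dz":0,"wx":0,"wy":0,"wz":0},{"gripper":0.05,"dx":0,"dy":0,"dz":-0.001,"wx":0,"wy":0,"wz":0},{"gripper":0.05,"dx":0,"dy":0,"dz":-0.002,"wx":0,"wy":0,"wz":0},{"gripper":0.05,"dx":0,"dy":0,"dz":-0.002,"wx":0,"wy":0,"wz":0},{"gripper":0.05,"dx":0,"dy":0,"dz":-0.002,"wx":0,"wy":0,"wz":0}]' 40
```

```text
clock: 44.72
eef_pos: [440.1, 341.6, 142.7]
eef_rot: [3.137, -0.002, 1.599]
wrist_force: [-3.0, -11.3, 32.8]
finger_gap: 14.8
finger_force: 40.1
```

The stop is reached: force jumped to 33 N with no further motion. Now easing back slowly along the arc.

```bash
python3 -m inch '[{"gripper":0.05,"dx":0,"dy":0,"dz":0.0015,"wx":0,"wy":0,"wz":0},{"gripper":0.05,"dx":0.0002,"dy":0,"dz":0.003,"wx":0,"wy":0,"wz":0},{"gripper":0.05,"dx":0.0004,"dy":0,"dz":0.004,"wx":0,"wy":0,"wz":0},{"gripper":0.05,"dx":0.0006,"dy":0,"dz":0.005,"wx":0,"wy":0,"wz":0},{"gripper":0.05,"dx":0.0008,"dy":0,"dz":0.006,"wx":0,"wy":0,"wz":0}]'
python3 -m inch '[{"gripper":0.05,"dx":0.0007,"dy":0,"dz":0.003,"wx":0,"wy":0,"wz":0},{"gripper":0.05,"dx":0.0015,"dy":0,"dz":0.006,"wx":0,"wy":0,"wz":0},{"gripper":0.05,"dx":0.0024,"dy":0.0001,"dz":0.0092,"wx":0,"wy":0,"wz":0},{"gripper":0.05,"dx":0.0033,"dy":0.0001,"dz":0.0123,"wx":0,"wy":0,"wz":0},{"gripper":0.05,"dx":0.0043,"dy":0.0001,"dz":0.0154,"wx":0,"wy":0,"wz":0}]'
python3 -m inch '[{"gripper":0.05,"dx":0.0011,"dy":0,"dz":0.003,"wx":0,"wy":0,"wz":0},{"gripper":0.05,"dx":0.0022,"dy":0,"dz":0.006,"wx":0,"wy":0,"wz":0},{"gripper":0.05,"dx":0.0033,"dy":0.0001,"dz":0.009,"wx":0,"wy":0,"wz":0},{"gripper":0.05,"dx":0.0045,"dy":0.0001,"dz":0.012,"wx":0,"wy":0,"wz":0},{"gripper":0.05,"dx":0.0058,"dy":0.0002,"dz":0.0149,"wx":0,"wy":0,"wz":0}]'
python3 -m inch '[{"gripper":0.05,"dx":0.0014,"dy":0,"dz":0.0029,"wx":0,"wy":0,"wz":0},{"gripper":0.05,"dx":0.0028,"dy":0,"dz":0.0058,"wx":0,"wy":0,"wz":0},{"gripper":0.05,"dx":0.0043,"dy":0.0001,"dz":0.0087,"wx":0,"wy":0,"wz":0},{"gripper":0.05,"dx":0.0058,"dy":0.0001,"dz":0.0115,"wx":0,"wy":0,"wz":0},{"gripper":0.05,"dx":0.0073,"dy":0.0002,"dz":0.0143,"wx":0,"wy":0,"wz":0}]'
```

```text
clock: 45.13
eef_pos: [440.6, 341.5, 146.0]
eef_rot: [3.139, -0.001, 1.598]
wrist_force: [8.4, -1.3, 3.2]
finger_gap: 14.8
finger_force: 40.1
clock: 45.55
eef_pos: [444.9, 341.7, 160.9]
eef_rot: [3.14, -0.001, 1.598]
wrist_force: [11.6, 1.8, -1.3]
finger_gap: 15.3
finger_force: 40.0
clock: 45.97
eef_pos: [451.0, 342.0, 175.6]
eef_rot: [3.139, -0.001, 1.598]
wrist_force: [13.5, 2.6, -4.8]
finger_gap: 14.9
finger_force: 40.1
clock: 46.38
eef_pos: [458.5, 342.3, 189.4]
eef_rot: [3.139, -0.001, 1.598]
wrist_force: [17.8, 5.2, -8.7]
finger_gap: 14.7
finger_force: 40.1
```

```bash
python3 -m inch '[{"gripper":0.05,"dx":0.0017,"dy":0,"dz":0.0028,"wx":0,"wy":0,"wz":0},{"gripper":0.05,"dx":0.0034,"dy":0,"dz":0.0055,"wx":0,"wy":0,"wz":0},{"gripper":0.05,"dx":0.0051,"dy":0.0001,"dz":0.0082,"wx":0,"wy":0,"wz":0},{"gripper":0.05,"dx":0.0069,"dy":0.0002,"dz":0.0108,"wx":0,"wy":0,"wz":0},{"gripper":0.05,"dx":0.0087,"dy":0.0003,"dz":0.0134,"wx":0,"wy":0,"wz":0}]'
python3 -m inch '[{"gripper":0.05,"dx":0.0019,"dy":0,"dz":0.0026,"wx":0,"wy":0,"wz":0},{"gripper":0.05,"dx":0.0039,"dy":0.0001,"dz":0.0052,"wx":0,"wy":0,"wz":0},{"gripper":0.05,"dx":0.0059,"dy":0.0001,"dz":0.0077,"wx":0,"wy":0,"wz":0},{"gripper":0.05,"dx":0.0079,"dy":0.0002,"dz":0.0102,"wx":0,"wy":0,"wz":0},{"gripper":0.05,"dx":0.0099,"dy":0.0003,"dz":0.0126,"wx":0,"wy":0,"wz":0}]'
python3 -m inch '[{"gripper":0.05,"dx":0.0022,"dy":0,"dz":0.0024,"wx":0,"wy":0,"wz":0},{"gripper":0.05,"dx":0.0044,"dy":0.0001,"dz":0.0047,"wx":0,"wy":0,"wz":0},{"gripper":0.05,"dx":0.0067,"dy":0.0002,"dz":0.007,"wx":0,"wy":0,"wz":0},{"gripper":0.05,"dx":0.0089,"dy":0.0003,"dz":0.0092,"wx":0,"wy":0,"wz":0},{"gripper":0.05,"dx":0.0112,"dy":0.0003,"dz":0.0114,"wx":0,"wy":0,"wz":0}]'
python3 -m inch '[{"gripper":0.05,"dx":0.0024,"dy":0,"dz":0.0021,"wx":0,"wy":0,"wz":0},{"gripper":0.05,"dx":0.0048,"dy":0.0001,"dz":0.0042,"wx":0,"wy":0,"wz":0},{"gripper":0.05,"dx":0.0073,"dy":0.0002,"dz":0.0063,"wx":0,"wy":0,"wz":0},{"gripper":0.05,"dx":0.0097,"dy":0.0003,"dz":0.0083,"wx":0,"wy":0,"wz":0},{"gripper":0.05,"dx":0.0122,"dy":0.0004,"dz":0.0103,"wx":0,"wy":0,"wz":0}]'
```

```text
clock: 46.8
eef_pos: [467.2, 342.7, 202.1]
eef_rot: [3.139, -0.001, 1.598]
wrist_force: [22.1, 6.8, -13.5]
finger_gap: 15.3
finger_force: 40.1
clock: 47.22
eef_pos: [476.9, 342.8, 213.9]
eef_rot: [3.141, -0.0, 1.598]
wrist_force: [22.1, 4.7, -17.4]
finger_gap: 15.2
finger_force: 40.0
clock: 47.63
eef_pos: [487.4, 343.1, 225.3]
eef_rot: [-3.141, 0.0, 1.598]
wrist_force: [13.6, 6.3, -13.8]
finger_gap: 14.9
finger_force: 39.9
clock: 48.05
eef_pos: [499.1, 343.6, 235.8]
eef_rot: [-3.14, 0.0, 1.599]
wrist_force: [8.5, 4.9, -9.5]
finger_gap: 15.1
finger_force: 39.9
```

```bash
python3 -m inch '[{"gripper":0.05,"dx":0.0027,"dy":0,"dz":0.0019,"wx":0,"wy":0,"wz":0},{"gripper":0.05,"dx":0.0053,"dy":0.0001,"dz":0.0037,"wx":0,"wy":0,"wz":0},{"gripper":0.05,"dx":0.008,"dy":0.0002,"dz":0.0055,"wx":0,"wy":0,"wz":0},{"gripper":0.05,"dx":0.0106,"dy":0.0003,"dz":0.0073,"wx":0,"wy":0,"wz":0},{"gripper":0.05,"dx":0.0132,"dy":0.0004,"dz":0.009,"wx":0,"wy":0,"wz":0}]'
python3 -m inch '[{"gripper":0.05,"dx":0.0028,"dy":0,"dz":0.0016,"wx":0,"wy":0,"wz":0},{"gripper":0.05,"dx":0.0056,"dy":0.0001,"dz":0.0032,"wx":0,"wy":0,"wz":0},{"gripper":0.05,"dx":0.0084,"dy":0.0002,"dz":0.0048,"wx":0,"wy":0,"wz":0},{"gripper":0.05,"dx":0.0112,"dy":0.0003,"dz":0.0063,"wx":0,"wy":0,"wz":0},{"gripper":0.05,"dx":0.0141,"dy":0.0004,"dz":0.0077,"wx":0,"wy":0,"wz":0}]'
python3 -m inch '[{"gripper":0.05,"dx":0.0025,"dy":0,"dz":0.0012,"wx":0,"wy":0,"wz":0},{"gripper":0.05,"dx":0.005,"dy":0.0001,"dz":0.0024,"wx":0,"wy":0,"wz":0},{"gripper":0.05,"dx":0.0075,"dy":0.0002,"dz":0.0035,"wx":0,"wy":0,"wz":0},{"gripper":0.05,"dx":0.01,"dy":0.0003,"dz":0.0045,"wx":0,"wy":0,"wz":0},{"gripper":0.05,"dx":0.0125,"dy":0.0003,"dz":0.0055,"wx":0,"wy":0,"wz":0}]'
```

```text
clock: 48.47
eef_pos: [511.8, 344.3, 245.3]
eef_rot: [-3.139, -0.0, 1.599]
wrist_force: [2.2, 5.1, -5.5]
finger_gap: 14.7
finger_force: 39.9
clock: 48.88
eef_pos: [525.6, 345.0, 253.7]
eef_rot: [-3.139, -0.001, 1.6]
wrist_force: [-2.5, 4.5, 3.1]
finger_gap: 15.1
finger_force: 39.9
clock: 49.3
eef_pos: [538.0, 345.6, 259.8]
eef_rot: [-3.14, -0.002, 1.6]
wrist_force: [-2.9, 6.1, 3.9]
finger_gap: 14.7
finger_force: 39.9
```

```bash
python3 -m inch '[{"gripper":0.05,"dx":0.001,"dy":0,"dz":0.0004,"wx":0,"wy":0,"wz":0},{"gripper":0.05,"dx":0.002,"dy":0,"dz":0.0008,"wx":0,"wy":0,"wz":0},{"gripper":0.05,"dx":0.003,"dy":0,"dz":0.0011,"wx":0,"wy":0,"wz":0},{"gripper":0.05,"dx":0.004,"dy":0,"dz":0.0015,"wx":0,"wy":0,"wz":0},{"gripper":0.05,"dx":0.004,"dy":0,"dz":0.0015,"wx":0,"wy":0,"wz":0}]'
python3 -m inch '[{"gripper":0.05,"dx":0.0005,"dy":0,"dz":0,"wx":0,"wy":0,"wz":0},{"gripper":0.05,"dx":0.001,"dy":0,"dz":0,"wx":0,"wy":0,"wz":0},{"gripper":0.05,"dx":0.0015,"dy":0,"dz":0,"wx":0,"wy":0,"wz":0},{"gripper":0.05,"dx":0.002,"dy":0,"dz":0,"wx":0,"wy":0,"wz":0},{"gripper":0.05,"dx":0.002,"dy":0,"dz":0,"wx":0,"wy":0,"wz":0}]'
```

```text
clock: 49.72
eef_pos: [541.8, 345.8, 261.4]
eef_rot: [-3.139, -0.002, 1.6]
wrist_force: [-5.6, 6.0, 5.6]
finger_gap: 14.9
finger_force: 39.9
clock: 50.13
eef_pos: [542.6, 345.8, 261.7]
eef_rot: [-3.137, -0.002, 1.601]
wrist_force: [-14.8, 3.9, 9.1]
finger_gap: 14.6
finger_force: 39.9
```

The rest stop is met (force −15 N in x). Opening, lifting clear and verifying.

```bash
python3 -m inch '[{"gripper":0.05,"dx":-0.001,"dy":0,"dz":0,"wx":0,"wy":0,"wz":0},{"gripper":0.25,"dx":-0.001,"dy":0,"dz":0,"wx":0,"wy":0,"wz":0},{"gripper":0.5,"dx":-0.001,"dy":0,"dz":0,"wx":0,"wy":0,"wz":0},{"gripper":0.5,"dx":-0.001,"dy":0,"dz":0,"wx":0,"wy":0,"wz":0},{"gripper":0.5,"dx":-0.001,"dy":0,"dz":0,"wx":0,"wy":0,"wz":0}]'
python3 -m inch '[{"gripper":0.5,"dx":0,"dy":0,"dz":0,"wx":0,"wy":0,"wz":0},{"gripper":0.5,"dx":0,"dy":0,"dz":0.02,"wx":0,"wy":0,"wz":0},{"gripper":0.5,"dx":0,"dy":0,"dz":0.05,"wx":0,"wy":0,"wz":0},{"gripper":0.5,"dx":0,"dy":0,"dz":0.08,"wx":0,"wy":0,"wz":0},{"gripper":0.5,"dx":0,"dy":0,"dz":0.1,"wx":0,"wy":0,"wz":0}]'
python3 -m inch '[{"gripper":0.5,"dx":-0.03,"dy":-0.02,"dz":0,"wx":0,"wy":0,"wz":0},{"gripper":0.5,"dx":-0.06,"dy":-0.04,"dz":0,"wx":0,"wy":0,"wz":0},{"gripper":0.5,"dx":-0.09,"dy":-0.05,"dz":0,"wx":0,"wy":0,"wz":0},{"gripper":0.5,"dx":-0.11,"dy":-0.05,"dz":0,"wx":0,"wy":0,"wz":0},{"gripper":0.5,"dx":-0.12,"dy":-0.05,"dz":0,"wx":0,"wy":0,"wz":0}]'
python3 - <<'E'
from h import *
s=manip.read_state();print(s["eef_pos"],s["wrist_force"])
a=cv2.imread("pics/scene0.png");b=manip.camera("scene")
d=[]
for im in(a,b):
    hsv=cv2.cvtColor(im,cv2.COLOR_BGR2HSV)[90:130,340:380];m=cv2.inRange(hsv,(0,130,60),(8,255,255))|cv2.inRange(hsv,(172,130,60),(180,255,255))
    ys,xs=np.nonzero(m);d.append((len(xs),xs.mean()+340,ys.mean()+90))
print("grip",d)
for n,(x0,x1,y0,y1) in dict(boat=(285,325,300,330),dog=(222,245,255,283),scraper=(135,222,280,345),gauge=(345,375,272,310),glue=(362,384,288,328),turq1=(236,258,230,256),turq2=(264,286,280,308),hidcase=(288,420,115,250)).items():
    print(n,np.abs(a[y0:y1,x0:x1].astype(int)-b[y0:y1,x0:x1]).mean().round(1))
for q in blobs("top",*OR,54,12): print("or",*q)
for q in blobs("top",(105,100,40),(125,255,255),50,12): print("blue",*q)
E
```

```text
clock: 50.55
eef_pos: [544.1, 344.3, 260.9]
eef_rot: [-3.141, 0.0, 1.599]
wrist_force: [1.0, 0.6, 0.1]
finger_gap: 38.1
finger_force: 0.0
clock: 50.97
eef_pos: [544.2, 344.3, 364.3]
eef_rot: [3.139, -0.001, 1.598]
wrist_force: [0.4, -0.2, 0.2]
finger_gap: 47.3
finger_force: 0.0
clock: 51.38
eef_pos: [422.5, 294.0, 362.2]
eef_rot: [3.14, -0.001, 1.599]
wrist_force: [0.0, -0.4, 0.7]
finger_gap: 47.2
finger_force: 0.0
[422.45143048 293.99783794 362.22333966] [ 0.02841497 -0.39209216  0.67729085]
grip [(78, np.float64(359.8076923076923), np.float64(108.42307692307692)), (78, np.float64(359.8076923076923), np.float64(108.42307692307692))]
boat 3.5
dog 3.3
scraper 6.4
gauge 3.1
glue 2.9
turq1 21.3
turq2 3.0
hidcase 28.4
or [449. 153.] [22 29 91] [ 729. -337.]
or [449. 193.] [11 10 78] [ 616. -336.]
or [194. 209.] [ 5  4 15] [559. 382.]
or [209. 222.] [17  5 67] [523. 338.]
or [254. 226.] [ 7  7 35] [514. 210.]
or [262. 225.] [ 6  7 29] [518. 187.]
blue [261. 223.] [ 85  85 986] [522. 193.]
blue [194. 188.] [20 16 89] [620. 385.]
blue [195. 201.] [ 5  3 12] [583. 380.]
blue [376. 274.] [13 13 99] [ 386. -132.]
```

```bash
python3 -c "
from cell import manip
print(manip.sign_off())"
```

```text
the job is handed in; nothing more can be done
None
```

I handed the job in at about 51 s: spent canister in the yellow bin, all four blue canisters in the case, lid shut, nut at its stop (judged by torque and the stud showing, not read directly), and the pump lever pulled to its stop and eased back to rest. The boat, dog, scraper, green block and glue bottle showed no sign of having moved.

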